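# Fit a fresh twist-lock filter to the soldering-fume extractor and reset its filter timer

### The arm

A 6-joint arm with a two-finger parallel gripper is mounted at the origin on the work surface. World frame = base frame: x ahead of the robot, y to its left, z up, the work surface at z = 0. Lengths are in m, angles in rad, forces in N, time in s.
With the tool pointing down it reaches from about 0.25 to 0.725 m from the base axis. Payload 4 kg.
Tool frame: the origin (TCP) lies on the centre line of the jaws, within the pads' length; the fingertips stand 14 mm ahead of it and the grasp point (between the pads) lies 5 mm behind it; z points along the fingers, x is the direction in which the jaws open and shut, and the axes are right-handed (so a half turn about z gives the same grasp; the last joint's range is limited). The gripper opens to 85 mm and grips with 20 to 120 N. Pads are 22 mm wide; open, the fingers measure 114 mm over their backs; the gripper's body (76 mm by 85 mm) begins 54 mm behind the grasp point. The pads swing forward as they close: fully open they stand 13 mm farther back than shut.
Start: joints at [1.131, 0.241, 0.005, 1.335, 0, 1.571], TCP at [0.213, 0.452, 0.245] pointing down, gripper open.
Joint ranges: [-2.72, 2.72], [-1.05, 1.87], [-1.09, 1.28], [-1.99, 2.15], [-1.42, 1.44], [-3.14, 3.14]. Speed limits (rad/s): [2.79, 2.79, 3.14, 3.14, 3.14, 3.14].

### API

Orientations are given as a unit quaternion [x, y, z, w].
In Python, from workcell import bot gives the robot as it stands.
- The arm moves only by the tool play_rows, never from a script. Its argument "motion" is a list of rows, each an object with "fingers": the closure, from -1 (fully open) to 1 (shut), so that 0 is half open; "translation": the shift along the tool's x, y, z in cm, a list of three; "roll": the turn about the tool's z in degrees. A call has 1 to 20 rows; each row is the pose to reach, as a shift and turn from the pose commanded when the call began, along the tool's axes at that moment; what a row does not reach only later rows make up. A row lasts 1/12 s, in which the tool goes at most 41.7 mm and 7.16 degrees, less where a joint would pass 70% of its speed; a pose out of reach is approached as far as the arm can. A call with a gripper value outside its range is refused whole. The fingers move at their own pace and stop on an object; the grip force is fixed at half the most. Time passes only in rows, so rows that repeat a pose let the fingers close. It gives the time, the measured TCP pose, the force and the opening at its end, in the units of the state.
- bot.get_obs(): the state, without advancing time (a new reading comes with each control period).
- bot.camera(name): name is "scene" or "top"; returns a dict with "pixels" (384x512x3 uint8, red, green, blue), "intrinsics" (3x3 intrinsics, pixels), "world_to_cam" (4x4, takes a point from world to camera coordinates). Camera axes: x right, y down, z forward; pixel columns grow to the right and rows downward; lengths in m; the calibration is good to about 2 mm. A picture is of the moment at which its call begins. There is no depth.
- bot.job_done(): hands the job in, once; it reports no verdict.
The state is a dict: "clock": time; "joint_pos": joint angles; "joint_vel": joint speeds; "tau": joint torques, N m; "eef_pos": TCP position; "tool_rot": TCP orientation; "ft_force": force on the tool from outside, world axes, zero at the start; "ft_torque": the same for the moment, N m; "grip_width": finger opening in m.
Only numpy, scipy, OpenCV 4.12 (cv2) and the standard library are available. Lean on these libraries where they do the work, as an engineer would, in place of code of your own. Each camera call takes 0.05 s, during which the arm holds its last target. There are 200 camera calls.

### The job

Fit the clean green-and-white filter cartridge into the empty tilted collar of the bench fume extractor: feel gently for the slots without ever forcing it, push it in against the spring, turn it a quarter turn clockwise and let it click home, then let go of it. After that hold the yellow filter-reset button down for three seconds and release it. Leave the black spent cartridge and everything else on the bench where it stands.

Things in the scene. Friction and masses are not known exactly. Their poses are not given: they have to be found in the camera images.
- fresh_mid (a point): Centre (half-way up) of the fresh filter cartridge, loose, 300 g, 122 mm tall, standing on its nose; z up its axis. White pleated drum with green rims, 84 mm in diameter, from 21 mm below to 31 mm above this point; on top a green grip bar 60 mm long (along x), 14 wide (y), 30 tall, from 31 to 61 mm above this point. Half a turn about z leaves it the same.
- fresh: The fresh cartridge; origin under its nose, 61 mm below its centre, axes as above. The grey round nose below the drum is 56 mm in diameter and 40 mm long, its lower rim chamfered 4 mm. Two steel bayonet pins, 8 mm thick, stick out of the nose along +x and -x (in line with the grip bar) to 35.5 mm from the axis, 24 mm above the origin.
- collar (a point): Centre of the empty filter collar in the extractor's tilted head, in the plane of its outer lip; z points out of it, 30 deg from vertical; y is level, towards the control desk. Opening 60 mm wide, lip 8 mm thick, with two opposite slots 12.6 mm wide for the pins. They lie along x give or take 32 deg (clamped differently on each machine): feel for the angle.
- head: Same origin and axes as the collar: how it works. Distance of the cartridge's centre out along z: 41 mm pins rest on the lip, missing the slots; from 39 mm the nose presses a spring plate, 0.8 N per mm; under 25 mm it can turn clockwise (seen from outside) 90 deg to a stop; let off, the spring lifts the pins into catches: home, 29 mm, locked. At 21 mm the drum bottoms. Never press 80 N on the lip.
- extractor: The grey bench fume extractor, fixed; origin on the bench under the collar's centre, which is 158 mm up; its front, to which the collar leans, is -x. Not turned, a cartridge put in and let go floats loosely 32.5 to 37 mm out; let go part-way through the turn it stays at 25 mm, so it can be regrasped. Blower casing 190 mm tall from 107 mm behind; control desk 60 mm tall at +y.
- reset_top (a point): Centre of the top of the round yellow filter-reset push button (28 mm in diameter), facing straight up on the low control desk of the extractor beside the collar; the black desk top is 18 mm below this point.
- reset (a joint): Travel of the filter-reset button, m: 0 up, 0.006 fully down; spring-loaded (1.5 N at the start of the travel, 5 N fully down), springs back when released. It counts as held from 0.004 on.
- spent_mid (a point): Centre of the spent cartridge: the same shape and size as the fresh one, with black pleats and grey rims and bar, standing upright on the bench. Leave it.
- cup: Steel cup, 74 mm in diameter, 85 mm tall; origin at the middle of its underside. Leave it.
- dish: Round terracotta melting dish, 90 mm wide, 32 mm tall; origin at the middle of its underside. Leave it.
- flux: White flux bottle with a turquoise cap, 58 mm in diameter, 150 mm tall; origin at the middle of its underside. Leave it.
- mould: Black iron ingot mould lying flat, 170 x 55 x 42 mm, long along its x; origin at the middle of its underside. Leave it.
- tongs: Dark iron crucible tongs lying flat, 240 mm long along their x; origin near their middle, at the bench. Leave them.
Not all that is in view belongs to the job. Leave any blue look-alike of the fresh alone.

How it is judged:
On the way, in this order (a step that is already met when the one before it is completed fails the run):
1. the fresh cartridge is locked in the collar, in its catches, and let go (z of fresh_mid in the frame of collar between 0.0272 and 0.0308 m and x of fresh_mid in the frame of collar between -0.005 and 0.005 m and y of fresh_mid in the frame of collar between -0.005 and 0.005 m and angle between the z axis of fresh_mid and the z axis of collar, either way round below 0.1 rad and contact force between the fingers and fresh below 0.3 N), for 0.3 s.
2. the filter-reset button is held down without a break (about three seconds; 2.5 s are enough) (value of joint reset above 0.004 m), for 2.5 s.
At the end, for the whole second after the job is handed in: Fresh cartridge caught in the collar: centre 27.2 to 30.8 mm out along the collar axis, within 5 mm sideways, axes within 0.1 rad, at rest, not held; reset button up again (under 1.5 mm); every other loose thing within 30 mm of where it stood (all of step 1 and linear speed of fresh below 0.02 m/s and value of joint reset below 0.0015 m and distance of each of spent_mid, cup, dish, flux, mould, tongs from where it was at the start of the episode below 0.03 m); the robot touches nothing.
It fails at once if the cartridge is forced against the collar (over 80 N) while its pins are not yet through the slots (contact force between fresh and extractor above 80 N and z of fresh_mid in the frame of collar above 0.032 m).
It fails at once if the spent cartridge is shifted or knocked over (30 mm) (distance of spent_mid from where it was at the start of the episode above 0.03 m).
It fails at once if another loose thing on the bench is shifted or knocked over (30 mm) (distance of any of cup, dish, flux, mould, tongs from where it was at the start of the episode above 0.03 m).
It also fails if it takes over 72 s, if anything falls off the work surface, if the arm or the gripper's body presses on something with over 40 N, if the wrist force passes 120 N, or if a joint passes its speed limit or range.

## Working session

There is one attempt and no reset: what is moved stays moved. The work goes in short steps, Python scripts to look and compute and a tool call to move; the robot and the scene stay as the last step left them, time stands still between calls to the robot, and variables do not carry over. Pictures are saved under pics/ and viewed, about 8 in all and at most 12, crops included, and the job is handed in when it is done.

Besides the shell and the picture viewer there is one more tool, called after "Request:" by a JSON object that holds its "api" and its "payload". play_rows: Moves the arm, as the interface text tells. Its arguments: {"type":"object","properties":{"motion":{"type":"array","items":{"type":"object","properties":{"fingers":{"type":"number"},"translation":{"type":"array","items":{"type":"number"}},"roll":{"type":"number"}}}}},"required":["motion"]}

```bash
mkdir -p pics; ls; cat > h.py <<'E'
import numpy as np, cv2
from workcell import bot
def shot(name):
    c=bot.camera(name); return c["pixels"],np.array(c["intrinsics"]),np.array(c["world_to_cam"])
def ray(K,T,u,v):
    R=T[:3,:3];t=T[:3,3]; d=R.T@np.linalg.inv(K)@np.array([u,v,1.]); return -R.T@t,d/np.linalg.norm(d)
def onz(K,T,u,v,z):
    o,d=ray(K,T,u,v); return o+d*(z-o[2])/d[2]
def proj(K,T,p):
    q=K@(T[:3,:3]@np.asarray(p,float)+T[:3,3]); return q[:2]/q[2]
def tri(r1,r2):
    A=np.array([r1[1],-r2[1]]).T; s=np.linalg.lstsq(A,r2[0]-r1[0],rcond=None)[0]
    a=r1[0]+s[0]*r1[1]; b=r2[0]+s[1]*r2[1]; return (a+b)/2,np.linalg.norm(a-b)
E
python3 - <<'E'
from h import *
import pickle
print(bot.get_obs())
d={}
for n in("scene","top"):
    p,K,T=shot(n); d[n]=(p,K,T); cv2.imwrite(f"pics/{n}0.png",cv2.resize(p[:,:,::-1],(800,600),interpolation=cv2.INTER_CUBIC)); print(n,K.tolist(),(-T[:3,:3].T@T[:3,3]).round(3),T[:3,:3].round(3).tolist())
pickle.dump(d,open("v0.pkl","wb"))
E
```

```text
pics
{'clock': 0.0, 'joint_pos': array([ 1.13095985e+00,  2.41415809e-01,  3.75095204e-03,  1.33518783e+00,
       -1.33154502e-06,  1.57078719e+00]), 'joint_vel': array([ 2.13035775e-03,  5.13939034e-04,  2.22214528e-04,  3.02264852e-04,
       -8.46436940e-05, -1.08899742e-03]), 'tau': array([-1.49589316e-03, -3.72316575e+01,  2.52408403e+01,  1.68139476e-02,
       -1.25127108e-04,  1.20625025e-06]), 'eef_pos': array([0.21264673, 0.45188055, 0.2444217 ]), 'tool_rot': array([ 8.44328648e-01,  5.35824670e-01, -8.67771888e-04,  5.51479524e-04]), 'ft_force': array([ 0.53498971,  0.47261168, -0.93819534]), 'ft_torque': array([-0.02542674, -0.03770194, -0.05051443]), 'grip_width': 0.08579667480078274}
scene [[416.7187093073544, 0.0, 253.28469887236346], [0.0, 416.7187093073544, 192.28271287489193], [0.0, 0.0, 1.0]] [1.372 0.171 0.887] [[-0.096, 0.995, -0.015], [0.666, 0.053, -0.744], [-0.74, -0.082, -0.668]]
top [[421.62072164599954, 0.0, 254.4027241721956], [0.0, 421.62072164599954, 186.9669274190682], [0.0, 0.0, 1.0]] [0.349 0.072 1.346] [[-0.009, -1.0, 0.011], [-0.985, 0.007, -0.174], [0.174, -0.012, -0.985]]
```

View pics/scene0.png

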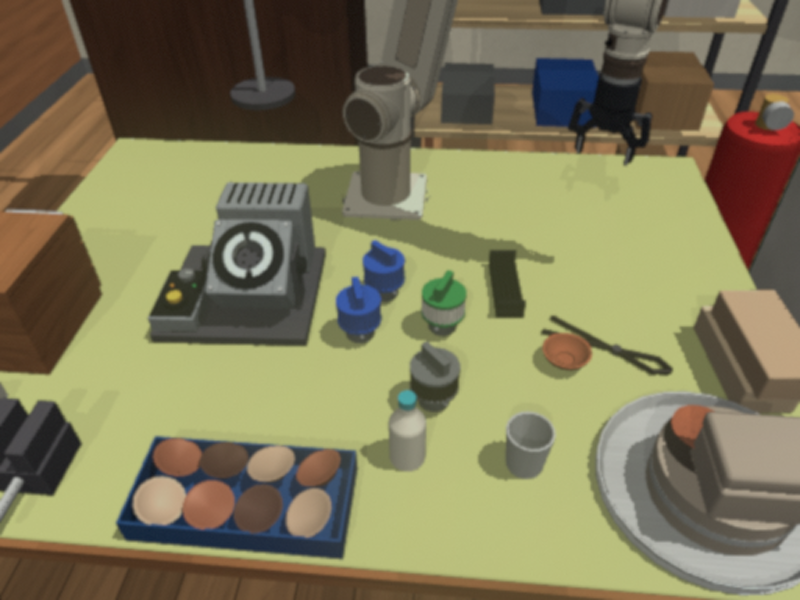

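View pics/top0.png

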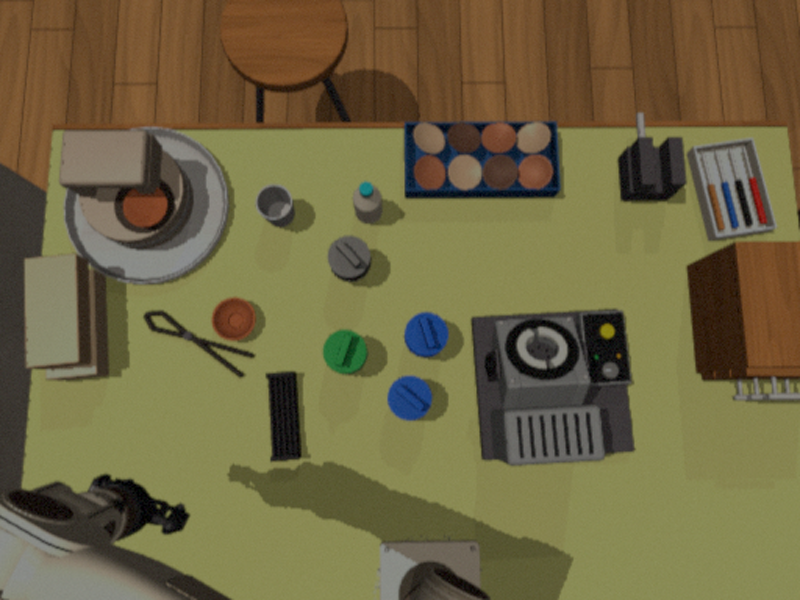

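The scene view shows the green-and-white cartridge at (443,300), its look-alikes (blue at (383,270) and (358,310), the black spent one at (435,375)), and the extractor collar at (247,255) with the yellow button at (175,296). In the top view these are green (345,351), blue (427,335) and (410,398), spent (350,258), collar (541,349) and button (607,331). The target is the green one.

```bash
python3 - <<'E'
from h import *
import pickle
d=pickle.load(open("v0.pkl","rb"))
M={}
for n,(p,K,T) in d.items():
    hsv=cv2.cvtColor(p,cv2.COLOR_RGB2HSV)
    g=cv2.inRange(hsv,(50,120,40),(85,255,255))
    y=cv2.inRange(hsv,(22,170,120),(32,255,255))
    for nm,m in(("green",g),("yellow",y)):
        N,l,s,c=cv2.connectedComponentsWithStats(m)
        for i in np.argsort(-s[1:,4])[:3]+1 if N>1 else []: print(n,nm,s[i],c[i].round(1))
p,K,T=d["top"]
# top rim: outline of green in top
hsv=cv2.cvtColor(p,cv2.COLOR_RGB2HSV); g=cv2.inRange(hsv,(50,120,40),(85,255,255))
c=max(cv2.findContours(g,0,2)[0],key=cv2.contourArea); (u,v),r=cv2.minEnclosingCircle(c)
print("drum top@.092",(u,v,r),onz(K,T,u,v,.092))
a=p[205:250,205:235+15]; b=p[185:260,310:410]
s0=d["scene"][0][145:200,120:200]; s1=d["scene"][0][165:220,255:310]
R=lambda x:cv2.resize(x[:,:,::-1],(395,295),interpolation=cv2.INTER_CUBIC)
cv2.imwrite("pics/crop1.png",np.vstack([np.hstack([R(a),R(b)]),np.hstack([R(s1),R(s0)])]))
E
```

```text
scene green [276 181  21  15 142] [289.1 189.4]
scene green [271 175  17  18  96] [278.  183.1]
top green [207 211  28  28 608] [220.5 224.7]
top green [380 227   3   3   8] [381.1 227.9]
top green [232 117   1   1   1] [232. 117.]
top yellow [385 208   8   8  48] [388.4 211.5]
drum top@.092 (220.63491821289062, 224.75396728515625, 14.016085624694824) [0.45724787 0.15833932 0.092     ]
```

View pics/crop1.png

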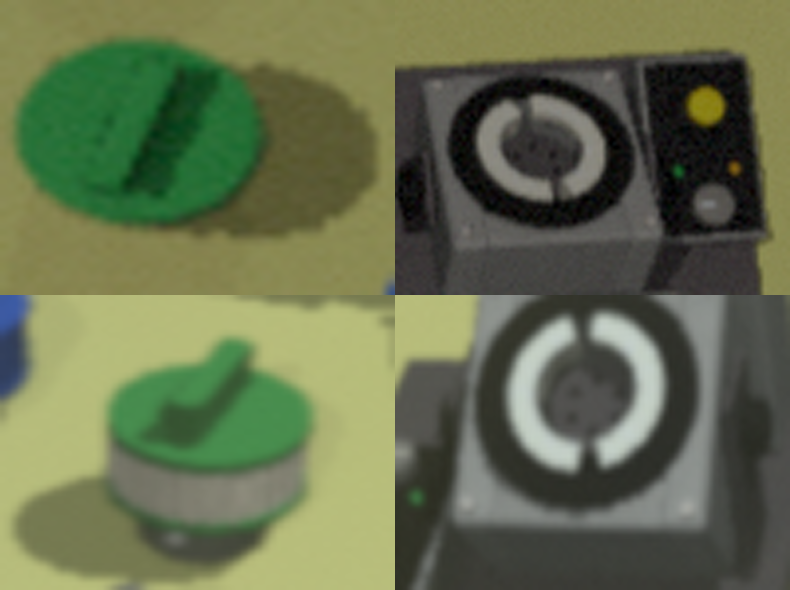

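The crop confirms the fresh cartridge (green bar, white pleats), and the collar slots show as dark breaks in the white ring. I'll measure the collar, slots, bar yaw and button next.

```bash
cat > meas.py <<'E'
from h import *
import pickle
d=pickle.load(open("v0.pkl","rb"))
def ring(n,box):
    p,K,T=d[n]; x0,y0,x1,y1=box
    h=cv2.resize(p[y0:y1,x0:x1],None,fx=4,fy=4,interpolation=cv2.INTER_CUBIC)
    hsv=cv2.cvtColor(h,cv2.COLOR_RGB2HSV)
    thr=150 if n=="scene" else 125
    m=cv2.inRange(hsv,(0,0,thr),(180,70,255))
    N,l,s,c=cv2.connectedComponentsWithStats(m)
    cx,cy=CEN[n]
    keep=[i for i in range(1,N) if s[i,4]>400 and np.hypot(c[i][0]/4+x0-cx,c[i][1]/4+y0-cy)<14]
    mm=np.isin(l,keep).astype(np.uint8)
    pts=np.vstack([q for q in cv2.findContours(mm,0,cv2.CHAIN_APPROX_NONE)[0]])
    hull=cv2.convexHull(pts); hm=np.zeros_like(mm); cv2.drawContours(hm,[hull],-1,1,-1)
    hc=cv2.findContours(hm,0,cv2.CHAIN_APPROX_NONE)[0][0]
    e=cv2.fitEllipse(hc)
    un=lambda u,v:((u+.5)/4-.5+x0,(v+.5)/4-.5+y0)
    return un(*e[0]),(e[1][0]/4,e[1][1]/4,e[2]),mm,[s[i,4] for i in keep]
CEN={"scene":(158,163),"top":(347,223)}
r1=ring("scene",(120,145,200,200)); r2=ring("top",(310,185,410,260))
print(r1[0],r1[1],r1[3]);print(r2[0],r2[1],r2[3])
Ks,Ts=d["scene"][1:];Kt,Tt=d["top"][1:]
T3=lambda a,b:tri(ray(Ks,Ts,*a),ray(Kt,Tt,*b))
print("collar",T3(r1[0],r2[0]), "top@.158",onz(Kt,Tt,*r2[0],.158),"scene@.158",onz(Ks,Ts,*r1[0],.158))
print("slotA(+x)",T3((159.5,174.9),(342.4,212.5)));print("slotB(-x)",T3((158.1,151.5),(352.3,232.8)))
print("button top@.078",onz(Kt,Tt,388.4,211.5,.078),onz(Kt,Tt,388.4,211.5,.078)-onz(Kt,Tt,381.1,227.9,.06))
print("bar: ", end="")
E
python3 meas.py; python3 - <<'E'
from h import *
import pickle
d=pickle.load(open("v0.pkl","rb"))
# desk/base corners from the top view (800x600 view px /1.5625)
p,K,T=d["top"]
s=1/1.5625
for nm,u,v,z in(("baseTL",473,319,.02),("baseBL",482,460,.02),("baseBR",634,450,.02),("deskTL",582,314,.06),("deskTR",625,311,.06),("deskBR",630,383,.06),("deskBL",590,385,.06)):
    print(nm,onz(K,T,u*s,v*s,z).round(3))
# bar ends from crop1 : crop a origin (205,205) scale 395/45, 295/45
f=lambda x,y:(205+x*45/395,205+y*45/295)
for nm,x,y in(("barlit-end1",160,60),("edge top",178,68),("edge bottom",122,190),("shad top",218,72),("left top",150,55),("left bot",92,190)):
    print(nm,onz(K,T,*f(x,y),.122).round(4))
v=cv2.resize(p[205:250,205:250],(700,700),interpolation=cv2.INTER_CUBIC)
hsv=cv2.cvtColor(v,cv2.COLOR_RGB2HSV); m=cv2.inRange(hsv,(50,110,30),(85,255,255)); V=hsv[:,:,2].astype(float)
print(np.percentile(V[m>0],[5,25,50,75,95]))
V2=np.clip((V-30)*2,0,255).astype(np.uint8); cv2.imwrite("pics/bar.png",np.hstack([cv2.resize(V2,(400,400)),cv2.resize(cv2.cvtColor(p[190:250,320:380],cv2.COLOR_RGB2GRAY),(400,400),interpolation=cv2.INTER_CUBIC)]))
E
```

```text
(158.2005844116211, 162.53974723815918) (28.0401554107666, 31.743289947509766, 66.31365966796875) [np.int32(2839), np.int32(2807)]
(346.54878997802734, 222.08293914794922) (24.500736236572266, 31.573911666870117, 103.61973571777344) [np.int32(2056), np.int32(2056)]
collar (array([ 0.45642639, -0.20299797,  0.15537051]), np.float64(0.001164100171750211)) top@.158 [ 0.45606045 -0.20180565  0.158     ] scene@.158 [ 0.45966247 -0.20227621  0.158     ]
slotA(+x) (array([ 0.48593235, -0.19600367,  0.13428195]), np.float64(0.0011166877846119424))
slotB(-x) (array([ 0.42453217, -0.21168949,  0.17100256]), np.float64(0.0034556779255042946))
button top@.078 [ 0.49433825 -0.34907554  0.078     ] [ 0.0480948  -0.01967276  0.018     ]
bar: baseTL [ 0.527 -0.097  0.02 ]
baseBL [ 0.248 -0.106  0.02 ]
baseBR [ 0.264 -0.407  0.02 ]
deskTL [ 0.53  -0.308  0.06 ]
deskTR [ 0.535 -0.394  0.06 ]
deskBR [ 0.394 -0.393  0.06 ]
deskBL [ 0.39  -0.315  0.06 ]
barlit-end1 [0.4855 0.1489 0.122 ]
edge top [0.4818 0.1429 0.122 ]
edge bottom [0.428  0.1612 0.122 ]
shad top [0.48   0.1296 0.122 ]
left top [0.4877 0.1522 0.122 ]
left bot [0.4281 0.171  0.122 ]
[ 63.  97. 110. 113. 115.]
```

View pics/bar.png

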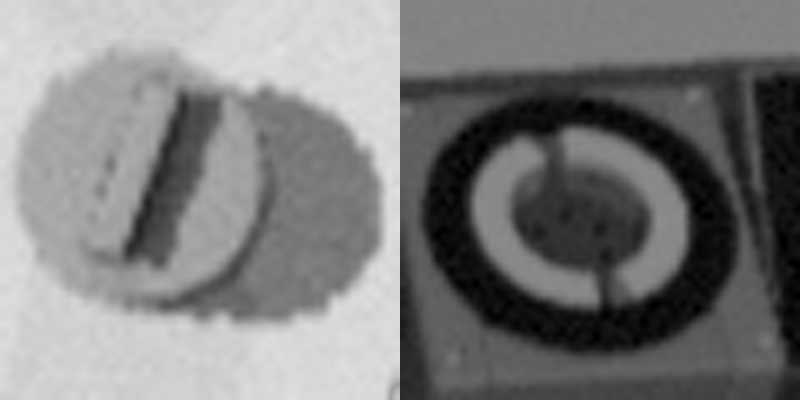

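The crop shows the bar lit, running about -17.5° from world x, and the ring's slot breaks at crop px (553,150) and (607,285). Next I'll compute the exact numbers.

```bash
python3 - <<'E'
from h import *
import pickle
d=pickle.load(open("v0.pkl","rb"))
Ks,Ts=d["scene"][1:];Kt,Tt=d["top"][1:]
f=lambda x,y:(205+x/8.89-.44,205+y/8.89-.44)
pts=np.array([onz(Kt,Tt,*f(*q),.122) for q in((140,88),(180,92),(85,250),(128,262))])
print("bar centre",pts.mean(0)); 
for a,b in((0,2),(1,3)): v=pts[a]-pts[b]; print(np.degrees(np.arctan2(v[1],v[0])),np.linalg.norm(v))
print("width",np.linalg.norm(pts[0]-pts[1]))
C=np.array([.458,-.202,.158])
for psi in(1,2.5,4):
    s=np.radians(psi);c30,s30=np.cos(np.pi/6),.5
    e1=np.array([c30*np.cos(s),c30*np.sin(s),-.5]);e2=np.array([-np.sin(s),np.cos(s),0]);n=np.cross(e1,e2)
    def onp(K,T,u,v):
        o,dd=ray(K,T,u,v); p=o+dd*((C-o)@n)/(dd@n)-C; return np.array([p@e1,p@e2])
    for K,T,a,b,nm in((Kt,Tt,(342.6,212.2),(350.8,232.4),"top"),(Ks,Ts,(159.2,174.6),(157.9,151.3),"scene")):
        A,B=onp(K,T,*a),onp(K,T,*b); print(psi,nm,(A*1e3).round(1),(B*1e3).round(1),"theta",np.degrees(np.arctan2(*(A-B)[::-1])).round(1))
E
```

```text
bar centre [0.45691255 0.15941003 0.122     ]
-18.476049268712984 0.05559764127563168
-16.828077263920658 0.057790634428299896
width 0.013175749954994527
1 top [32.5  6. ] [-37.4  -5.4] theta 9.2
1 scene [37.7  7.2] [-33.7  -6.1] theta 10.6
2.5 top [32.7  5.2] [-37.6  -4.5] theta 7.9
2.5 scene [37.8  6.3] [-33.8  -5.3] theta 9.2
4 top [32.9  4.5] [-37.7  -3.6] theta 6.5
4 scene [37.9  5.4] [-33.9  -4.5] theta 7.9
```

Request:
{"api": "play_rows", "payload": {"motion": [{"translation": [0,0,0],"roll": -4,"fingers": 0},{"translation": [0,0,0],"roll": -8,"fingers": 0},{"translation": [0,0,0],"roll": -8,"fingers": 0}]}}

```text
clock: 0.35
eef_pos: [0.2127, 0.4521, 0.2448]
tool_rot: [0.805, 0.594, -0.001, 0.0]
ft_force: [-0.1, -0.3, -0.1]
grip_width: 0.0517
```

```bash
cat > st.py <<'E'
from h import *
from scipy.spatial.transform import Rotation as R
import sys
o=bot.get_obs(); r=R.from_quat(o["tool_rot"]); X=r.as_matrix()
print("t",round(o["clock"],2),"q",np.array(o["joint_pos"]).round(3),"pos",o["eef_pos"].round(4),"F",o["ft_force"].round(1),"M",o["ft_torque"].round(2),"w",round(o["grip_width"],4),"jaw",np.degrees(np.arctan2(X[1,0],X[0,0])).round(2),"tilt",np.degrees(np.arccos(-X[2,2])).round(2))
if len(sys.argv)>3: print("tool cm",(100*X.T@(np.array(sys.argv[1:4],float)-o["eef_pos"])).round(2))
E
python3 st.py 0.457 0.158 0.20
```

```text
t 0.35 q [1.131 0.241 0.004 1.335 0.    1.43 ] pos [0.2127 0.4521 0.2448] F [-0.1 -0.3 -0.1] M [ 0.01 -0.   -0.01] w 0.0517 jaw 72.87 tilt 0.07
tool cm [-20.9   32.01   4.5 ]
```

Request:
{"api": "play_rows", "payload": {"motion": [{"translation": [-20.9,32.0,3.0],"roll": 0,"fingers": -0.1},{"translation": [-20.9,32.0,3.0],"roll": 0,"fingers": -0.1},{"translation": [-20.9,32.0,3.0],"roll": 0,"fingers": -0.1},{"translation": [-20.9,32.0,3.0],"roll": 0,"fingers": -0.1},{"translation": [-20.9,32.0,3.0],"roll": 0,"fingers": -0.1},{"translation": [-20.9,32.0,3.0],"roll": 0,"fingers": -0.1},{"translation": [-20.9,32.0,3.0],"roll": 0,"fingers": -0.1},{"translation": [-20.9,32.0,3.0],"roll": 0,"fingers": -0.1},{"translation": [-20.9,32.0,3.0],"roll": 0,"fingers": -0.1},{"translation": [-20.9,32.0,3.0],"roll": 0,"fingers": -0.1},{"translation": [-20.9,32.0,3.0],"roll": 0,"fingers": -0.1},{"translation": [-20.9,32.0,3.0],"roll": 0,"fingers": -0.1},{"translation": [-20.9,32.0,3.0],"roll": 0,"fingers": -0.1},{"translation": [-20.9,32.0,3.0],"roll": 0,"fingers": -0.1}]}}

```text
clock: 1.52
eef_pos: [0.4559, 0.1594, 0.2154]
tool_rot: [0.804, 0.594, -0.0, -0.0]
ft_force: [0.1, 0.2, -0.4]
grip_width: 0.0473
```

```bash
python3 st.py 0.457 0.1585 0.110; python3 - <<'E'
from h import *
p,K,T=shot("scene"); a=p[120:240,230:350]
p,K,T=shot("top"); b=p[160:280,160:280]
cv2.imwrite("pics/over.png",cv2.resize(np.hstack([a,b])[:,:,::-1],(800,400),interpolation=cv2.INTER_CUBIC))
E
```

```text
t 1.52 q [ 0.336  0.223 -0.097  1.251  0.     0.634] pos [0.4559 0.1594 0.2154] F [ 0.1  0.2 -0.4] M [0.06 0.06 0.01] w 0.0473 jaw 72.92 tilt 0.02
tool cm [-0.06  0.14 10.54]
```

View pics/over.png

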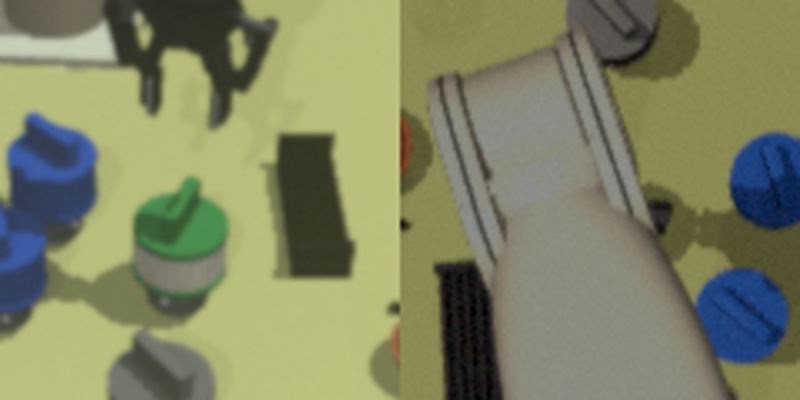

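The scene crop shows the gripper's open fingers at about (150,100) and (215,120), above the green bar, with its opening direction across the bar. In the top crop the arm hides the cartridge. Descending and gripping now.

Request:
{"api": "play_rows", "payload": {"motion": [{"translation": [0,0.1,4],"roll": 0.4,"fingers": -0.1},{"translation": [0,0.1,8],"roll": 0.4,"fingers": -0.1},{"translation": [0,0.1,9.5],"roll": 0.4,"fingers": -0.1},{"translation": [0,0.1,10.5],"roll": 0.4,"fingers": -0.1},{"translation": [0,0.1,10.5],"roll": 0.4,"fingers": -0.1},{"translation": [0,0.1,10.5],"roll": 0.4,"fingers": 1},{"translation": [0,0.1,10.5],"roll": 0.4,"fingers": 1},{"translation": [0,0.1,10.5],"roll": 0.4,"fingers": 1},{"translation": [0,0.1,10.5],"roll": 0.4,"fingers": 1},{"translation": [0,0.1,10.5],"roll": 0.4,"fingers": 1},{"translation": [0,0.1,10.5],"roll": 0.4,"fingers": 1},{"translation": [0,0.1,10.5],"roll": 0.4,"fingers": 1}]}}

```text
clock: 2.62
eef_pos: [0.4588, 0.1585, 0.1118]
tool_rot: [0.807, 0.591, 0.002, 0.0]
ft_force: [-1.0, 1.3, 6.2]
grip_width: 0.0129
```

```bash
python3 st.py
```

```text
t 2.62 q [ 0.332  0.313 -0.265  0.989  0.001  0.639] pos [0.4588 0.1585 0.1118] F [-1.   1.3  6.2] M [ 0.33  0.18 -0.  ] w 0.0129 jaw 72.41 tilt 0.19
```

Request:
{"api": "play_rows", "payload": {"motion": [{"translation": [0,0,-4],"roll": 0,"fingers": 1},{"translation": [0,0,-8],"roll": 0,"fingers": 1},{"translation": [0,0,-12],"roll": 0,"fingers": 1},{"translation": [0,0,-16],"roll": 0,"fingers": 1},{"translation": [-2.5,2.9,-16],"roll": -5,"fingers": 1},{"translation": [-5,5.8,-16],"roll": -10,"fingers": 1},{"translation": [-7.5,8.7,-16],"roll": -15,"fingers": 1},{"translation": [-10,11.6,-16],"roll": -20,"fingers": 1},{"translation": [-12.5,14.5,-16],"roll": -25,"fingers": 1},{"translation": [-15.3,17.5,-16],"roll": -27.6,"fingers": 1},{"translation": [-15.3,17.5,-12],"roll": -27.6,"fingers": 1},{"translation": [-15.3,17.5,-8],"roll": -27.6,"fingers": 1},{"translation": [-15.3,17.5,-4],"roll": -27.6,"fingers": 1},{"translation": [-15.3,17.5,-2],"roll": -27.6,"fingers": 1},{"translation": [-15.3,17.5,-2],"roll": -27.6,"fingers": 1}]}}

```text
clock: 3.87
eef_pos: [0.5726, -0.0411, 0.1229]
tool_rot: [0.643, 0.766, -0.005, -0.006]
ft_force: [-2.0, 1.1, -4.3]
grip_width: 0.0131
```

```bash
python3 st.py
```

```text
t 3.87 q [-0.071  0.475  0.017  1.128 -0.    -0.245] pos [ 0.5726 -0.0411  0.1229] F [-2.   1.1 -4.3] M [-0.02  0.12  0.08] w 0.0131 jaw 99.95 tilt 0.87
```

Request:
{"api": "play_rows", "payload": {"motion": [{"translation": [0,0,1],"roll": 0,"fingers": 1},{"translation": [0,0,2],"roll": 0,"fingers": 1},{"translation": [0,0,2.5],"roll": 0,"fingers": 1},{"translation": [0,0,2.8],"roll": 0,"fingers": 1},{"translation": [0,0,2.8],"roll": 0,"fingers": 1}]}}

```text
clock: 4.28
eef_pos: [0.5817, -0.0407, 0.1111]
tool_rot: [0.643, 0.766, 0.004, 0.005]
ft_force: [-8.9, 1.2, 28.0]
grip_width: 0.0129
```

```bash
python3 st.py
```

```text
t 4.28 q [-7.000e-02  4.820e-01 -4.000e-03  1.073e+00  1.000e-03 -2.450e-01] pos [ 0.5817 -0.0407  0.1111] F [-8.9  1.2 28. ] M [0.47 2.32 0.03] w 0.0129 jaw 100.02 tilt 0.67
```

Request:
{"api": "play_rows", "payload": {"motion": [{"translation": [0,0.5,-0.1],"roll": 0,"fingers": 1},{"translation": [0,1.0,-0.16],"roll": 0,"fingers": 1},{"translation": [0,1.5,-0.2],"roll": 0,"fingers": 1},{"translation": [0,2.0,-0.24],"roll": 0,"fingers": 1},{"translation": [0,2.5,-0.24],"roll": 0,"fingers": 1},{"translation": [0,3.0,-0.23],"roll": 0,"fingers": 1}]}}

```text
clock: 4.78
eef_pos: [0.6102, -0.0358, 0.1111]
tool_rot: [0.643, 0.766, 0.002, 0.003]
ft_force: [-5.9, -0.2, 15.8]
grip_width: 0.0131
```

```bash
python3 st.py; python3 - <<'E'
from h import *
p,K,T=shot("scene"); a=p[120:280,150:350]
cv2.imwrite("pics/tip.png",cv2.resize(a[:,:,::-1],(600,480),interpolation=cv2.INTER_CUBIC))
E
```

```text
t 4.78 q [-5.800e-02  5.360e-01  8.700e-02  1.113e+00 -1.000e-03 -2.330e-01] pos [ 0.6102 -0.0358  0.1111] F [-5.9 -0.2 15.8] M [ 0.03  2.08 -0.02] w 0.0131 jaw 100.01 tilt 0.47
```

View pics/tip.png

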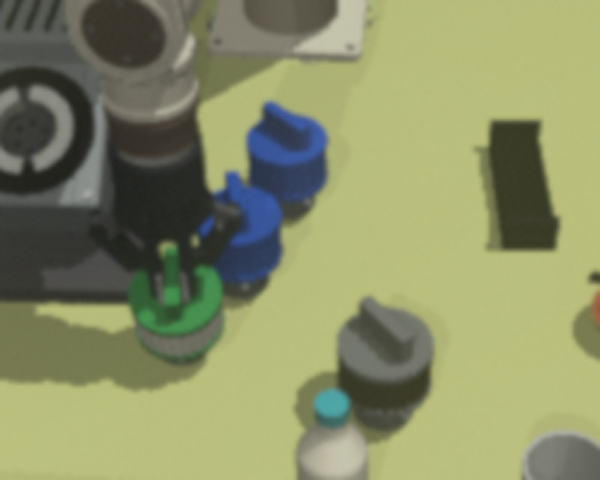

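```bash
cat > tilt.py <<'E'
from h import *
def tilt(n="scene",img=None):
    p,K,T=shot(n) if img is None else img
    hsv=cv2.cvtColor(p,cv2.COLOR_RGB2HSV)
    m=cv2.inRange(hsv,(45,90,25),(90,255,255)); m=cv2.morphologyEx(m,3,np.ones((3,3)))
    cs=[c for c in cv2.findContours(m,0,1)[0] if cv2.contourArea(c)>15]
    c=np.vstack(cs); h=cv2.convexHull(c); e=cv2.fitEllipse(h); 
    return e,cv2.boundingRect(c)
E
python3 - <<'E'
from tilt import *
import pickle
print(tilt(img=pickle.load(open("v0.pkl","rb"))["scene"])); print(tilt())
p,K,T=shot("scene"); cv2.imwrite("pics/tip2.png",cv2.resize(p[190:250,180:240,::-1],(600,600),interpolation=cv2.INTER_CUBIC))
E
```

```text
(((274.265869140625, 216.327392578125), (38.67919921875, 91.10694885253906), 19.341032028198242), (255, 173, 44, 89))
(((228.48289489746094, 232.98269653320312), (37.7938117980957, 86.6899642944336), 126.51255798339844), (193, 202, 74, 60))
```

View pics/tip2.png

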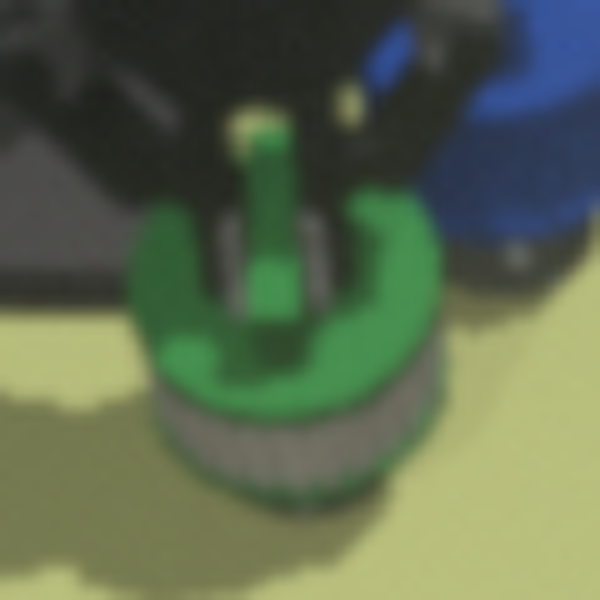

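The crop shows the cartridge tipping in the jaws as intended: the drum top faces the camera more and the nose is nearly hidden, which I read as a lean of about 15–19° towards +x. I'll continue the arc to about 30°.

Request:
{"api": "play_rows", "payload": {"motion": [{"translation": [0,0.5,0.06],"roll": 0,"fingers": 1},{"translation": [0,1.0,0.12],"roll": 0,"fingers": 1},{"translation": [0,1.5,0.2],"roll": 0,"fingers": 1},{"translation": [0,2.0,0.3],"roll": 0,"fingers": 1},{"translation": [0,2.5,0.42],"roll": 0,"fingers": 1},{"translation": [0,2.8,0.5],"roll": 0,"fingers": 1},{"translation": [0,2.8,0.5],"roll": 0,"fingers": 1}]}}

```text
clock: 5.52
eef_pos: [0.6386, -0.0307, 0.1049]
tool_rot: [0.643, 0.766, 0.003, 0.004]
ft_force: [-1.5, 0.6, 10.3]
grip_width: 0.013
```

```bash
python3 st.py; python3 - <<'E'
from h import *
p,K,T=shot("scene"); cv2.imwrite("pics/tip3.png",cv2.resize(p[190:260,170:240,::-1],(600,600),interpolation=cv2.INTER_CUBIC))
E
```

```text
t 5.52 q [-0.048  0.594  0.169  1.138 -0.    -0.223] pos [ 0.6386 -0.0307  0.1049] F [-1.5  0.6 10.3] M [0.01 0.98 0.  ] w 0.013 jaw 100.03 tilt 0.5
```

View pics/tip3.png

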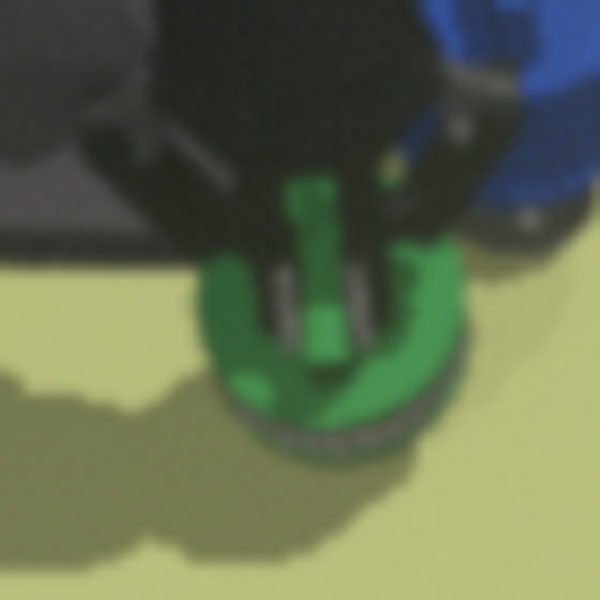

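The crop shows the drum nearly face-on, with only about 35 px of its side visible against a 265 px diameter. That puts the lean at about 30–33°, matching the collar. Now carrying it above the collar.

Request:
{"api": "play_rows", "payload": {"motion": [{"translation": [0,0,-4],"roll": 0,"fingers": 1},{"translation": [0,0,-8],"roll": 0,"fingers": 1},{"translation": [0,0,-12],"roll": 0,"fingers": 1},{"translation": [0,0,-16],"roll": 0,"fingers": 1},{"translation": [0,0,-20],"roll": 0,"fingers": 1},{"translation": [-2,-2,-20.5],"roll": 0,"fingers": 1},{"translation": [-4,-4,-20.5],"roll": 0,"fingers": 1},{"translation": [-6.5,-6.5,-20.5],"roll": 0,"fingers": 1},{"translation": [-9,-9,-20.5],"roll": 0,"fingers": 1},{"translation": [-11.5,-11.5,-20.5],"roll": 0,"fingers": 1},{"translation": [-13.5,-13.2,-20.5],"roll": 0,"fingers": 1},{"translation": [-14.6,-14.2,-20.5],"roll": 0,"fingers": 1},{"translation": [-14.6,-14.2,-20.5],"roll": 0,"fingers": 1},{"translation": [-14.6,-14.2,-20.5],"roll": 0,"fingers": 1},{"translation": [-14.6,-14.2,-20.5],"roll": 0,"fingers": 1}]}}

```text
clock: 6.82
eef_pos: [0.5216, -0.199, 0.3058]
tool_rot: [0.643, 0.766, 0.001, 0.001]
ft_force: [-0.3, 0.2, -3.0]
grip_width: 0.0127
```

```bash
python3 st.py 0.524 -0.199 0.265; python3 - <<'E'
from h import *
p,K,T=shot("scene"); a=p[90:210,110:230]
C=np.array([.458,-.202,.158]);n=np.array([.4995,.0218,.866])
o=bot.get_obs(); P=o["eef_pos"]+[0,0,.005]
a=cv2.resize(a,None,fx=5,fy=5,interpolation=cv2.INTER_CUBIC)
for k,col in((-.116,(255,0,0)),(-.076,(255,255,0)),(-.024,(255,0,255)),(.006,(0,255,255))):
    u,v=(proj(K,T,P+n*k)-[110,90]+.5)*5; cv2.circle(a,(int(u),int(v)),4,col,-1)
u,v=(proj(K,T,C)-[110,90]+.5)*5; cv2.circle(a,(int(u),int(v)),4,(255,255,255),-1)
cv2.imwrite("pics/app.png",a[:,:,::-1])
E
```

```text
t 6.82 q [-3.650e-01  3.430e-01  3.000e-01  1.526e+00  1.000e-03 -5.400e-01] pos [ 0.5216 -0.199   0.3058] F [-0.3  0.2 -3. ] M [-0.   -0.12 -0.01] w 0.0127 jaw 100.02 tilt 0.16
tool cm [-0.04  0.22  4.08]
```

View pics/app.png

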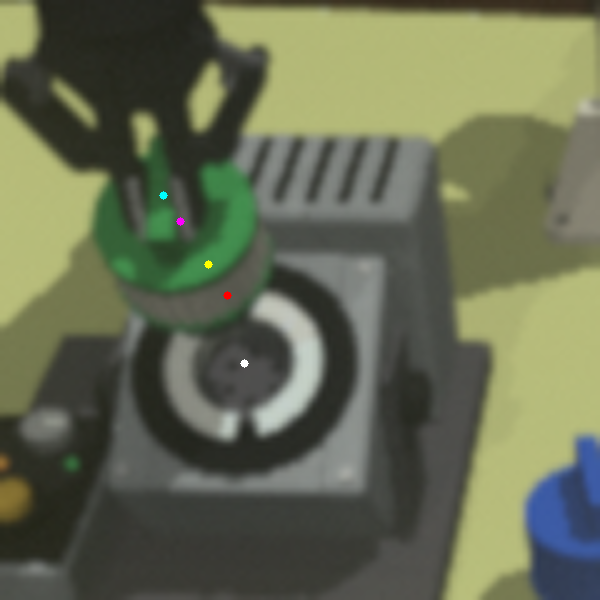

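The picture shows the tilted cartridge above the collar. The projected axis points (red for the nose, yellow for the drum bottom) line up with the drum, and the slot break at (245,425) is visible. Descending along the collar axis.

Request:
{"api": "play_rows", "payload": {"motion": [{"translation": [0,0.2,2],"roll": 0,"fingers": 1},{"translation": [0,0.2,4.1],"roll": 0,"fingers": 1},{"translation": [0.03,-0.05,4.5],"roll": 0,"fingers": 1},{"translation": [0.07,-0.3,5.0],"roll": 0,"fingers": 1},{"translation": [0.1,-0.55,5.4],"roll": 0,"fingers": 1},{"translation": [0.13,-0.8,5.8],"roll": 0,"fingers": 1},{"translation": [0.13,-0.8,5.8],"roll": 0,"fingers": 1},{"translation": [0.13,-0.8,5.8],"roll": 0,"fingers": 1}]}}

```text
clock: 7.53
eef_pos: [0.5148, -0.199, 0.2498]
tool_rot: [0.643, 0.766, 0.002, 0.003]
ft_force: [2.5, 3.5, 5.2]
grip_width: 0.0127
```

```bash
cat >> st.py <<'E'
C=np.array([.458,-.202,.158]);s=np.radians(2.5);c=np.cos(np.pi/6)
e1=np.array([c*np.cos(s),c*np.sin(s),-.5]);e2=np.array([-np.sin(s),np.cos(s),0]);n=np.cross(e1,e2)
P=o["eef_pos"]+[0,0,.005]-C-.0015*e1
print("zc",(1e3*(P@n-.055)).round(1),"e1,e2 mm",(1e3*np.array([P@e1,P@e2])).round(1),"F along n,e1,e2",np.array([o["ft_force"]@n,o["ft_force"]@e1,o["ft_force"]@e2]).round(1))
E
python3 st.py
```

```text
t 7.53 q [-0.37   0.337  0.149  1.375  0.002 -0.545] pos [ 0.5148 -0.199   0.2498] F [2.5 3.5 5.2] M [ 0.74 -0.5  -0.11] w 0.0127 jaw 100.04 tilt 0.42
zc 57.3 e1,e2 mm [-0.6  0.5] F along n,e1,e2 [ 5.8 -0.3  3.3]
```

Request:
{"api": "play_rows", "payload": {"motion": [{"translation": [0,0.1,-0.2],"roll": -0.5,"fingers": 1},{"translation": [0.3,0.14,-0.2],"roll": -1,"fingers": 1},{"translation": [0.65,0.19,-0.2],"roll": -1.5,"fingers": 1},{"translation": [0.65,0.09,0],"roll": -1.5,"fingers": 1},{"translation": [0.68,-0.11,0.35],"roll": -1.5,"fingers": 1},{"translation": [0.7,-0.26,0.6],"roll": -1.5,"fingers": 1},{"translation": [0.7,-0.26,0.6],"roll": -1.5,"fingers": 1}]}}

```text
clock: 8.12
eef_pos: [0.5075, -0.1928, 0.239]
tool_rot: [0.633, 0.774, -0.001, -0.002]
ft_force: [-1.1, -0.2, -3.4]
grip_width: 0.0123
```

```bash
python3 st.py
```

```text
t 8.12 q [-0.363  0.332  0.112  1.355 -0.    -0.563] pos [ 0.5075 -0.1928  0.239 ] F [-1.1 -0.2 -3.4] M [ 0.13  0.07 -0.03] w 0.0123 jaw 101.48 tilt 0.21
zc 44.4 e1,e2 mm [-1.3  7.1] F along n,e1,e2 [-3.5  0.7 -0.2]
```

Request:
{"api": "play_rows", "payload": {"motion": [{"translation": [0.02,-0.1,0.17],"roll": 0,"fingers": 1},{"translation": [0.03,-0.2,0.35],"roll": 0,"fingers": 1},{"translation": [0.05,-0.3,0.52],"roll": 0,"fingers": 1},{"translation": [0.06,-0.4,0.69],"roll": 0,"fingers": 1},{"translation": [0.06,-0.4,0.69],"roll": 0,"fingers": 1}]}}

```text
clock: 8.53
eef_pos: [0.5046, -0.1932, 0.2332]
tool_rot: [0.633, 0.774, -0.0, -0.0]
ft_force: [-1.7, 0.9, -3.0]
grip_width: 0.013
```

```bash
python3 st.py
```

```text
t 8.53 q [-0.366  0.326  0.09   1.335 -0.    -0.566] pos [ 0.5046 -0.1932  0.2332] F [-1.7  0.9 -3. ] M [ 0.22  0.26 -0.09] w 0.013 jaw 101.49 tilt 0.05
zc 37.9 e1,e2 mm [-1.   6.8] F along n,e1,e2 [-3.4  0.1  0.9]
```

Request:
{"api": "play_rows", "payload": {"motion": [{"translation": [0.02,-0.15,0.26],"roll": 0,"fingers": 1},{"translation": [0.04,-0.3,0.52],"roll": 0,"fingers": 1},{"translation": [0.06,-0.45,0.78],"roll": 0,"fingers": 1},{"translation": [0.08,-0.5,0.87],"roll": 0,"fingers": 1},{"translation": [0.08,-0.5,0.87],"roll": 0,"fingers": 1}]}}

```text
clock: 8.95
eef_pos: [0.5008, -0.1933, 0.2261]
tool_rot: [0.633, 0.775, 0.001, 0.001]
ft_force: [1.0, 2.7, 4.3]
grip_width: 0.0127
```

```bash
python3 st.py
```

```text
t 8.95 q [-3.69e-01  3.20e-01  6.20e-02  1.31e+00  1.00e-03 -5.70e-01] pos [ 0.5008 -0.1933  0.2261] F [1.  2.7 4.3] M [0.68 0.17 0.  ] w 0.0127 jaw 101.53 tilt 0.19
zc 29.9 e1,e2 mm [-0.7  6.8] F along n,e1,e2 [ 4.3 -1.2  2.6]
```

Request:
{"api": "play_rows", "payload": {"motion": [{"translation": [0,-0.15,0.26],"roll": 0,"fingers": 1},{"translation": [-0.02,-0.3,0.52],"roll": 0,"fingers": 1},{"translation": [-0.03,-0.4,0.69],"roll": 0,"fingers": 1},{"translation": [-0.03,-0.4,0.69],"roll": 0,"fingers": 1}]}}

```text
clock: 9.28
eef_pos: [0.4976, -0.1942, 0.2199]
tool_rot: [0.633, 0.774, 0.002, 0.002]
ft_force: [0.7, 3.0, 10.2]
grip_width: 0.0127
```

```bash
python3 st.py
```

```text
t 9.28 q [-0.373  0.316  0.041  1.291  0.002 -0.574] pos [ 0.4976 -0.1942  0.2199] F [ 0.7  3.  10.2] M [ 1.06  0.22 -0.24] w 0.0127 jaw 101.5 tilt 0.29
zc 22.9 e1,e2 mm [-0.4  6.1] F along n,e1,e2 [ 9.2 -4.4  3. ]
```

Request:
{"api": "play_rows", "payload": {"motion": [{"translation": [-0.1,-0.02,0.05],"roll": 2,"fingers": 1},{"translation": [-0.25,-0.05,0.05],"roll": 4,"fingers": 1},{"translation": [-0.4,-0.08,0.05],"roll": 6,"fingers": 1},{"translation": [-0.55,-0.1,0.05],"roll": 8,"fingers": 1},{"translation": [-0.6,-0.12,0.05],"roll": 10,"fingers": 1},{"translation": [-0.6,-0.12,0.05],"roll": 12,"fingers": 1},{"translation": [-0.6,-0.12,0.05],"roll": 14,"fingers": 1},{"translation": [-0.6,-0.12,0.05],"roll": 16,"fingers": 1},{"translation": [-0.6,-0.12,0.05],"roll": 16,"fingers": 1}]}}

```text
clock: 10.03
eef_pos: [0.498, -0.2039, 0.2193]
tool_rot: [0.734, 0.679, -0.001, 0.005]
ft_force: [2.5, -6.2, 3.1]
grip_width: 0.0131
```

```bash
python3 st.py
```

```text
t 10.03 q [-0.385  0.322  0.048  1.288 -0.006 -0.306] pos [ 0.498  -0.2039  0.2193] F [ 2.5 -6.2  3.1] M [-1.62 -0.09  0.58] w 0.0131 jaw 85.48 tilt 0.57
zc 22.4 e1,e2 mm [-0.1 -3.6] F along n,e1,e2 [ 3.7  0.4 -6.3]
```

Request:
{"api": "play_rows", "payload": {"motion": [{"translation": [-0.1,0,0.1],"roll": 3,"fingers": 1},{"translation": [-0.2,0,0.1],"roll": 6,"fingers": 1},{"translation": [-0.3,0,0.1],"roll": 9,"fingers": 1},{"translation": [-0.4,0,0.1],"roll": 12,"fingers": 1},{"translation": [-0.4,0,0.1],"roll": 14,"fingers": 1},{"translation": [-0.4,0,0.1],"roll": 14,"fingers": 1}]}}

```text
clock: 10.53
eef_pos: [0.4985, -0.2095, 0.2201]
tool_rot: [0.811, 0.585, -0.001, 0.008]
ft_force: [1.8, -8.1, 10.0]
grip_width: 0.0133
```

```bash
python3 st.py
```

```text
t 10.53 q [-0.393  0.324  0.052  1.287 -0.01  -0.072] pos [ 0.4985 -0.2095  0.2201] F [ 1.8 -8.1 10. ] M [-2.72  0.6   1.71] w 0.0133 jaw 71.62 tilt 0.88
zc 23.2 e1,e2 mm [-0.3 -9.3] F along n,e1,e2 [ 9.4 -3.7 -8.2]
```

Request:
{"api": "play_rows", "payload": {"motion": [{"translation": [0,0,0],"roll": 14,"fingers": -0.2},{"translation": [0,0,0],"roll": 14,"fingers": -0.2},{"translation": [0,0,0],"roll": 14,"fingers": -0.2},{"translation": [0,0,0],"roll": 14,"fingers": -0.2},{"translation": [0,0,-3],"roll": 14,"fingers": -0.2},{"translation": [0,0,-6],"roll": 14,"fingers": -0.2},{"translation": [0,0,-8],"roll": 14,"fingers": -0.2},{"translation": [0,-8,-11],"roll": 14,"fingers": -0.2},{"translation": [0,-8,-11],"roll": 14,"fingers": -0.2},{"translation": [0,-8,-11],"roll": 14,"fingers": -0.2}]}}

```text
clock: 11.37
eef_pos: [0.4164, -0.1784, 0.33]
tool_rot: [0.877, 0.481, 0.0, 0.001]
ft_force: [-0.6, 0.3, -0.2]
grip_width: 0.0513
```

```bash
python3 st.py; python3 - <<'E'
from h import *
p,K,T=shot("scene"); a=p[110:200,110:200]
C=np.array([.458,-.202,.158]);s=np.radians(2.5);c=np.cos(np.pi/6)
e1=np.array([c*np.cos(s),c*np.sin(s),-.5]);e2=np.array([-np.sin(s),np.cos(s),0]);n=np.cross(e1,e2)
a=cv2.resize(a,(600,600),interpolation=cv2.INTER_CUBIC); f=600/90
def pt(w,col):
    u,v=(proj(K,T,w)-[110,110]+.5)*f; cv2.circle(a,(int(u),int(v)),3,col,-1)
for zc in(25,34): 
  for th in range(-100,20,10):
    t=np.radians(th)
    for sg in(1,-1): pt(C+n*(zc+61)/1e3+sg*.03*(np.cos(t)*e1+np.sin(t)*e2),(255,0,0) if zc==25 else (255,255,0))
b=shot("top")[0][160:250,300:390]
cv2.imwrite("pics/turn1.png",a[:,:,::-1]); np.save("a.npy",p); cv2.imwrite("pics/turn1t.png",b[:,:,::-1])
E
```

```text
t 11.37 q [-4.040e-01  1.230e-01  7.900e-02  1.524e+00 -1.000e-03  1.640e-01] pos [ 0.4164 -0.1784  0.33  ] F [-0.6  0.3 -0.2] M [0.   0.03 0.02] w 0.0513 jaw 57.48 tilt 0.17
zc 78.0 e1,e2 mm [-125.1   25.3] F along n,e1,e2 [-0.4 -0.4  0.4]
```

View pics/turn1.png

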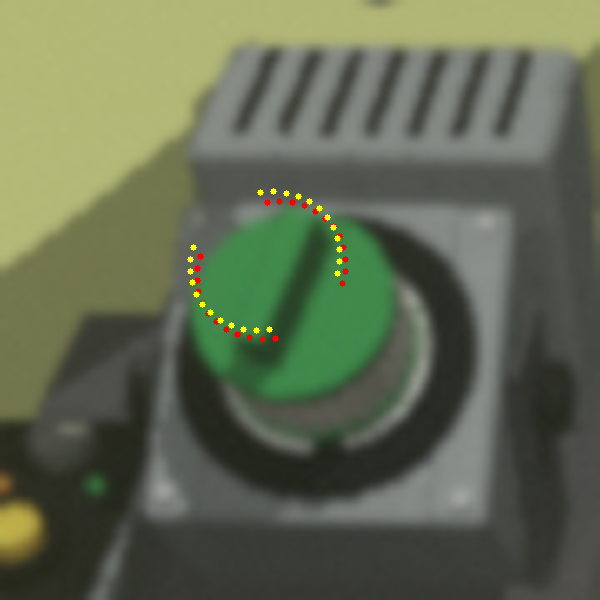

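The crop shows the cartridge seated in the collar with its bar turned to about θ = -17° (slot at +8.5°), so it is through the slots and about 25° into the turn. Next I'll straddle the bar with part-open fingers and turn it further.

Request:
{"api": "play_rows", "payload": {"motion": [{"translation": [2.6,2.5,0],"roll": -6,"fingers": 0.25},{"translation": [2.6,6,0],"roll": -12.5,"fingers": 0.25},{"translation": [2.6,7.8,1],"roll": -12.5,"fingers": 0.25},{"translation": [2.6,7.8,3],"roll": -12.5,"fingers": 0.25},{"translation": [2.6,7.8,5],"roll": -12.5,"fingers": 0.25},{"translation": [2.6,7.8,6],"roll": -12.5,"fingers": 0.25},{"translation": [2.6,7.8,7],"roll": -12.5,"fingers": 0.25},{"translation": [2.6,7.8,8],"roll": -12.5,"fingers": 0.25},{"translation": [2.6,7.8,9],"roll": -12.5,"fingers": 0.25},{"translation": [2.6,7.8,9.7],"roll": -12.5,"fingers": 0.25},{"translation": [2.6,7.8,9.7],"roll": -12.5,"fingers": 0.25}]}}

```text
clock: 12.38
eef_pos: [0.499, -0.1989, 0.2282]
tool_rot: [0.819, 0.574, -0.001, -0.001]
ft_force: [-1.1, -0.2, 0.4]
grip_width: 0.0325
```

```bash
python3 st.py 0.496 -0.198 0.232
```

```text
t 12.38 q [-0.379  0.324  0.073  1.322 -0.    -0.03 ] pos [ 0.499  -0.1989  0.2282] F [-1.1 -0.2  0.4] M [-0.01  0.    0.02] w 0.0325 jaw 70.0 tilt 0.12
tool cm [-0.02 -0.31 -0.38]
zc 30.7 e1,e2 mm [-3.5  1.3] F along n,e1,e2 [-0.2 -1.1 -0.1]
```

Request:
{"api": "play_rows", "payload": {"motion": [{"translation": [0,0,0],"roll": 0,"fingers": 0.42},{"translation": [0,0,0],"roll": 5,"fingers": 0.42},{"translation": [0,0,0],"roll": 10,"fingers": 0.42},{"translation": [0,0,0],"roll": 15,"fingers": 0.42},{"translation": [0,0,0],"roll": 20,"fingers": 0.42},{"translation": [0,0,0],"roll": 24,"fingers": 0.42},{"translation": [0,0,0],"roll": 28,"fingers": 0.42},{"translation": [0,0,0],"roll": 32,"fingers": 0.42},{"translation": [0,0,0],"roll": 36,"fingers": 0.42},{"translation": [0,0,0],"roll": 40,"fingers": 0.42},{"translation": [0,0,0],"roll": 40,"fingers": 0.42}]}}

```text
clock: 13.3
eef_pos: [0.4998, -0.2008, 0.2314]
tool_rot: [0.966, 0.258, 0.0, 0.002]
ft_force: [-2.4, -3.6, 3.1]
grip_width: 0.0245
```

```bash
python3 st.py
```

```text
t 13.3 q [-0.38   0.321  0.078  1.324 -0.003  0.668] pos [ 0.4998 -0.2008  0.2314] F [-2.4 -3.6  3.1] M [-0.93  0.58  0.27] w 0.0245 jaw 29.92 tilt 0.26
zc 33.8 e1,e2 mm [-4.5 -0.6] F along n,e1,e2 [ 1.4 -3.8 -3.5]
```

Request:
{"api": "play_rows", "payload": {"motion": [{"translation": [0,0,0],"roll": 4,"fingers": 0.42},{"translation": [0,0,0],"roll": 8,"fingers": 0.42},{"translation": [0,0,0],"roll": 12,"fingers": 0.42},{"translation": [0,0,0],"roll": 16,"fingers": 0.42},{"translation": [0,0,0],"roll": 20,"fingers": 0.42},{"translation": [0,0,0],"roll": 20,"fingers": 0.42}]}}

```text
clock: 13.8
eef_pos: [0.5002, -0.2006, 0.2313]
tool_rot: [0.996, 0.087, 0.001, 0.002]
ft_force: [-0.7, -4.5, 4.4]
grip_width: 0.0249
```

```bash
python3 st.py
```

```text
t 13.8 q [-0.38   0.321  0.078  1.324 -0.002  1.016] pos [ 0.5002 -0.2006  0.2313] F [-0.7 -4.5  4.4] M [-0.93  0.36  0.34] w 0.0249 jaw 9.99 tilt 0.26
zc 33.9 e1,e2 mm [-4.1 -0.5] F along n,e1,e2 [ 3.4 -3.  -4.5]
```

Torque is still low at 0.34 Nm, so the bar is following. I'll continue in smaller steps, watching for the stop.

Request:
{"api": "play_rows", "payload": {"motion": [{"translation": [0,0,0],"roll": 3,"fingers": 0.42},{"translation": [0,0,0],"roll": 6,"fingers": 0.42},{"translation": [0,0,0],"roll": 9,"fingers": 0.42},{"translation": [0,0,0],"roll": 12,"fingers": 0.42},{"translation": [0,0,0],"roll": 12,"fingers": 0.42}]}}

```text
clock: 14.22
eef_pos: [0.5017, -0.2007, 0.2321]
tool_rot: [1.0, -0.017, 0.003, 0.002]
ft_force: [0.4, -5.5, 5.2]
grip_width: 0.0248
```

```bash
python3 st.py
```

```text
t 14.22 q [-0.38   0.321  0.079  1.322 -0.002  1.225] pos [ 0.5017 -0.2007  0.2321] F [ 0.4 -5.5  5.2] M [-0.98 -0.17  0.34] w 0.0248 jaw -1.95 tilt 0.43
zc 35.4 e1,e2 mm [-3.2 -0.6] F along n,e1,e2 [ 4.6 -2.4 -5.5]
```

Request:
{"api": "play_rows", "payload": {"motion": [{"translation": [0,0,0],"roll": 3,"fingers": 0.42},{"translation": [0,0,0],"roll": 6,"fingers": 0.42},{"translation": [0,0,0],"roll": 9,"fingers": 0.42},{"translation": [0,0,0],"roll": 9,"fingers": 0.42}]}}

```text
clock: 14.55
eef_pos: [0.5023, -0.2014, 0.2327]
tool_rot: [0.995, -0.095, 0.004, 0.003]
ft_force: [1.5, -6.5, 6.7]
grip_width: 0.0248
```

```bash
python3 st.py
```

```text
t 14.55 q [-0.38   0.321  0.08   1.321 -0.003  1.381] pos [ 0.5023 -0.2014  0.2327] F [ 1.5 -6.5  6.7] M [-1.39 -0.26  0.84] w 0.0248 jaw -10.9 tilt 0.57
zc 36.1 e1,e2 mm [-3.  -1.4] F along n,e1,e2 [ 6.4 -2.3 -6.5]
```

Request:
{"api": "play_rows", "payload": {"motion": [{"translation": [0,0,0],"roll": 3,"fingers": 0.42},{"translation": [0,0,0],"roll": 6,"fingers": 0.42},{"translation": [0,0,0],"roll": 6,"fingers": 0.42},{"translation": [0,0,0],"roll": 6,"fingers": 0.42}]}}

```text
clock: 14.88
eef_pos: [0.502, -0.2016, 0.2332]
tool_rot: [0.989, -0.145, 0.004, 0.003]
ft_force: [0.2, -6.6, 8.8]
grip_width: 0.0246
```

```bash
python3 st.py
```

```text
t 14.88 q [-0.38   0.32   0.081  1.322 -0.004  1.482] pos [ 0.502  -0.2016  0.2332] F [ 0.2 -6.6  8.8] M [-1.52  0.22  1.43] w 0.0246 jaw -16.7 tilt 0.58
zc 36.4 e1,e2 mm [-3.5 -1.5] F along n,e1,e2 [ 7.6 -4.5 -6.6]
```

Request:
{"api": "play_rows", "payload": {"motion": [{"translation": [0,0,0],"roll": -6,"fingers": 0.42},{"translation": [0,0,0],"roll": -12,"fingers": 0.4},{"translation": [0,0,0],"roll": -16,"fingers": 0.36},{"translation": [0,0,-1],"roll": -16,"fingers": 0.33},{"translation": [0,0,-2],"roll": -16,"fingers": 0.3},{"translation": [0,0,-4],"roll": -16,"fingers": 0.2},{"translation": [0,0,-7],"roll": -16,"fingers": 0.2},{"translation": [-8,0,-9],"roll": -16,"fingers": 0.2},{"translation": [-8,0,-9],"roll": -16,"fingers": 0.2},{"translation": [-8,0,-9],"roll": -16,"fingers": 0.2}]}}

```text
clock: 15.72
eef_pos: [0.4186, -0.174, 0.3231]
tool_rot: [1.0, -0.009, 0.0, -0.0]
ft_force: [-0.6, 0.4, 0.8]
grip_width: 0.034
```

```bash
python3 st.py; python3 - <<'E'
from h import *
p,K,T=shot("scene"); x0,y0=110,110
C=np.array([.458,-.202,.158]);s=np.radians(2.5);c=np.cos(np.pi/6)
e1=np.array([c*np.cos(s),c*np.sin(s),-.5]);e2=np.array([-np.sin(s),np.cos(s),0]);n=np.cross(e1,e2)
f=600/90; a=cv2.resize(p[y0:y0+90,x0:x0+90],(600,600),interpolation=cv2.INTER_CUBIC)
def pt(w,col):
    u,v=(proj(K,T,w)-[x0,y0]+.5)*f; cv2.circle(a,(int(u),int(v)),2,col,-1)
for th in(-61.5,-71.5,-81.5):
    t=np.radians(th)
    for sg in(1,-1): pt(C+n*.090+sg*.03*(np.cos(t)*e1+np.sin(t)*e2),(255,0,0))
for zc,col in((25,(255,255,0)),(29,(255,0,255)),(35,(0,255,255))):   # upper drum rim
    for t in np.radians(range(0,360,15)): pt(C+n*(zc+31)/1e3+.042*(np.cos(t)*e1+np.sin(t)*e2),col)
cv2.imwrite("pics/turn2.png",a[:,:,::-1])
E
```

```text
t 15.72 q [-0.394  0.126  0.065  1.509  0.     1.195] pos [ 0.4186 -0.174   0.3231] F [-0.6  0.4  0.8] M [ 0.02 -0.02  0.05] w 0.034 jaw -1.06 tilt 0.02
zc 73.2 e1,e2 mm [-119.6   29.7] F along n,e1,e2 [ 0.4 -0.9  0.5]
```

View pics/turn2.png

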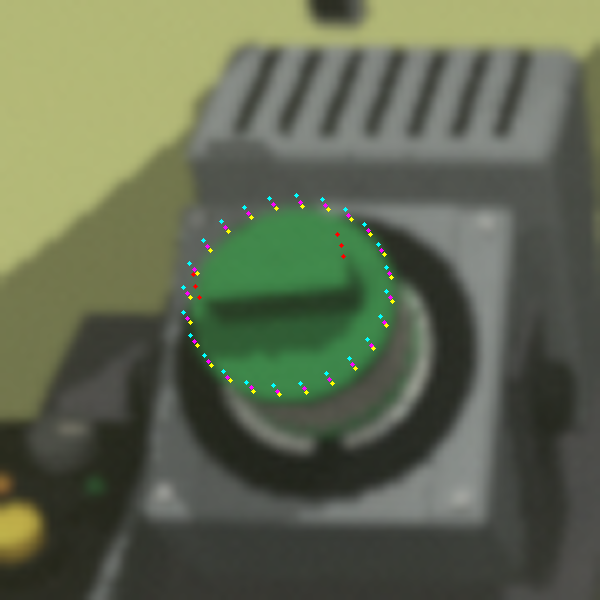

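```bash
python3 - <<'E'
from h import *
q,K,T=shot("scene"); p=np.load("a.npy")
C=np.array([.458,-.202,.158]);n=np.array([.4995,.0218,.866])
for nm,im in(("part-way",p),("now",q)):
    a=cv2.resize(im[130:185,125:185],None,fx=8,fy=8,interpolation=cv2.INTER_CUBIC)
    m=cv2.inRange(cv2.cvtColor(a,cv2.COLOR_RGB2HSV),(50,110,40),(80,255,255))
    h=cv2.convexHull(max(cv2.findContours(m,0,1)[0],key=cv2.contourArea))
    e=cv2.fitEllipse(h); M=cv2.moments(h)
    print(nm,(np.array(e[0])/8).round(2),(np.array(e[1])/8).round(2),round(e[2]),"cen",round(M["m10"]/M["m00"]/8,2),round(M["m01"]/M["m00"]/8,2),"bbox",np.array(cv2.boundingRect(h))/8)
print("expected shift 25->29",proj(K,T,C+n*.060)-proj(K,T,C+n*.056))
E
```

```text
part-way [29.02 25.76] [27.07 31.12] 61 cen 29.02 25.83 bbox [13.75  11.625 30.    28.125]
now [29.1 25.9] [27.63 31.08] 61 cen 29.12 25.93 bbox [13.875 11.75  30.125 28.375]
expected shift 25->29 [-0.39273083 -0.58241415]
```

Request:
{"api": "play_rows", "payload": {"motion": [{"translation": [0,0,0],"roll": 0,"fingers": -1},{"translation": [0,0,0],"roll": -7,"fingers": -1},{"translation": [1,0.4,0],"roll": -14,"fingers": -1},{"translation": [2,0.8,0],"roll": -21,"fingers": -1},{"translation": [3,1.2,0],"roll": -28,"fingers": -1},{"translation": [4,1.6,0],"roll": -35,"fingers": -1},{"translation": [5,2,0],"roll": -42,"fingers": -1},{"translation": [6,2.2,0],"roll": -49,"fingers": -1},{"translation": [7,2.4,0],"roll": -56,"fingers": -1},{"translation": [7.85,2.5,0],"roll": -63,"fingers": -1},{"translation": [7.85,2.5,0],"roll": -70,"fingers": -1},{"translation": [7.85,2.5,0],"roll": -77,"fingers": -1},{"translation": [7.85,2.5,1],"roll": -84,"fingers": -1},{"translation": [7.85,2.5,2],"roll": -91,"fingers": -1},{"translation": [7.85,2.5,4],"roll": -98,"fingers": -1},{"translation": [7.85,2.5,6],"roll": -100,"fingers": -1},{"translation": [7.85,2.5,8],"roll": -100,"fingers": -1},{"translation": [7.85,2.5,9],"roll": -100,"fingers": -1},{"translation": [7.85,2.5,9],"roll": -100,"fingers": -1}]}}

```text
clock: 17.4
eef_pos: [0.5003, -0.2016, 0.2262]
tool_rot: [0.649, 0.76, -0.001, -0.003]
ft_force: [-0.2, 0.3, 0.0]
grip_width: 0.0851
```

```bash
python3 st.py 0.4965 -0.2003 0.219
```

```text
t 17.4 q [-0.383  0.332  0.08   1.325  0.    -0.54 ] pos [ 0.5003 -0.2016  0.2262] F [-0.2  0.3  0. ] M [ 0. -0.  0.] w 0.0851 jaw 98.99 tilt 0.37
tool cm [ 0.18 -0.36  0.72]
zc 29.5 e1,e2 mm [-1.4 -1.4] F along n,e1,e2 [-0.1 -0.2  0.3]
```

Request:
{"api": "play_rows", "payload": {"motion": [{"translation": [0.1,-0.2,0.3],"roll": 0,"fingers": -1},{"translation": [0.1,-0.2,0.7],"roll": 0,"fingers": -1},{"translation": [0.1,-0.2,0.7],"roll": 0,"fingers": -1},{"translation": [0.1,-0.2,0.7],"roll": 0,"fingers": 0.2},{"translation": [0.1,-0.2,0.7],"roll": 0,"fingers": 0.2},{"translation": [0.1,-0.2,0.7],"roll": 0,"fingers": 0.2},{"translation": [0.1,-0.2,0.7],"roll": 0,"fingers": 0.2}]}}

```text
clock: 17.98
eef_pos: [0.5001, -0.2007, 0.2241]
tool_rot: [0.649, 0.761, 0.002, 0.001]
ft_force: [1.0, 3.7, 5.0]
grip_width: 0.0586
```

```bash
python3 st.py
```

```text
t 17.98 q [-0.383  0.325  0.064  1.307  0.003 -0.541] pos [ 0.5001 -0.2007  0.2241] F [1.  3.7 5. ] M [ 1.16 -0.12 -0.1 ] w 0.0586 jaw 99.03 tilt 0.21
zc 27.6 e1,e2 mm [-0.6 -0.5] F along n,e1,e2 [ 4.9 -1.5  3.7]
```

Request:
{"api": "play_rows", "payload": {"motion": [{"translation": [0.01,-0.15,0.25],"roll": 0,"fingers": 0.2},{"translation": [0.02,-0.25,0.43],"roll": 2,"fingers": 0.2},{"translation": [0.02,-0.25,0.43],"roll": 4,"fingers": 0.2},{"translation": [0.02,-0.25,0.43],"roll": 6,"fingers": 0.2},{"translation": [0.02,-0.25,0.43],"roll": 6,"fingers": 0.2}]}}

```text
clock: 18.4
eef_pos: [0.4986, -0.2023, 0.2214]
tool_rot: [0.688, 0.726, 0.001, 0.003]
ft_force: [1.5, -1.2, 8.8]
grip_width: 0.059
```

```bash
python3 st.py
```

```text
t 18.4 q [-0.385  0.322  0.052  1.294 -0.    -0.44 ] pos [ 0.4986 -0.2023  0.2214] F [ 1.5 -1.2  8.8] M [ 0.52 -0.06  0.99] w 0.059 jaw 93.13 tilt 0.41
zc 24.5 e1,e2 mm [-0.5 -2. ] F along n,e1,e2 [ 8.4 -3.1 -1.3]
```

Request:
{"api": "play_rows", "payload": {"motion": [{"translation": [-0.01,0.15,-0.25],"roll": 0,"fingers": 0.2},{"translation": [-0.03,0.3,-0.5],"roll": 0,"fingers": 0.2},{"translation": [-0.04,0.4,-0.7],"roll": 0,"fingers": 0.2},{"translation": [-0.04,0.4,-0.7],"roll": 0,"fingers": 0.2}]}}

```text
clock: 18.73
eef_pos: [0.4991, -0.2017, 0.2235]
tool_rot: [0.688, 0.725, -0.001, -0.002]
ft_force: [-3.9, -2.0, -6.1]
grip_width: 0.0588
```

```bash
python3 st.py
```

```text
t 18.73 q [-3.840e-01  3.300e-01  7.000e-02  1.316e+00 -1.000e-03 -4.360e-01] pos [ 0.4991 -0.2017  0.2235] F [-3.9 -2.  -6.1] M [-0.12  0.7   0.81] w 0.0588 jaw 93.01 tilt 0.3
zc 26.6 e1,e2 mm [-1.2 -1.5] F along n,e1,e2 [-7.2 -0.4 -1.8]
```

Request:
{"api": "play_rows", "payload": {"motion": [{"translation": [0,-0.2,0.35],"roll": -3,"fingers": 0.2},{"translation": [0,-0.2,0.35],"roll": -3,"fingers": -1},{"translation": [0,-0.2,0.35],"roll": -3,"fingers": -1},{"translation": [0,-0.2,0.35],"roll": -3,"fingers": -1},{"translation": [0,-0.2,-2],"roll": -3,"fingers": -1},{"translation": [0,-0.2,-5],"roll": -3,"fingers": -1},{"translation": [0,-0.2,-8],"roll": -3,"fingers": -1},{"translation": [0,-8,-10],"roll": -3,"fingers": -1},{"translation": [0,-8,-10],"roll": -3,"fingers": -1},{"translation": [0,-8,-10],"roll": -3,"fingers": -1}]}}

```text
clock: 19.57
eef_pos: [0.4169, -0.2063, 0.3286]
tool_rot: [0.67, 0.742, -0.0, 0.001]
ft_force: [-0.4, 0.5, -0.6]
grip_width: 0.0855
```

```bash
python3 st.py; cat > cmp.py <<'E'
from h import *
q,K,T=shot("scene"); p=np.load("a.npy"); np.save("b.npy",q)
C=np.array([.458,-.202,.158]);s=np.radians(2.5);c=np.cos(np.pi/6)
e1=np.array([c*np.cos(s),c*np.sin(s),-.5]);e2=np.array([-np.sin(s),np.cos(s),0]);n=np.cross(e1,e2)
for nm,im in(("part-way",p),("now",q)):
    a=cv2.resize(im[130:185,125:185],None,fx=8,fy=8,interpolation=cv2.INTER_CUBIC)
    m=cv2.inRange(cv2.cvtColor(a,cv2.COLOR_RGB2HSV),(50,110,40),(80,255,255))
    h=cv2.convexHull(max(cv2.findContours(m,0,1)[0],key=cv2.contourArea))
    e=cv2.fitEllipse(h); print(nm,(np.array(e[0])/8).round(2),(np.array(e[1])/8).round(2),"bbox",np.array(cv2.boundingRect(h))/8)
# bar edge angle: strongest dark step per column
V=cv2.GaussianBlur(cv2.cvtColor(q,cv2.COLOR_RGB2GRAY).astype(float),(0,0),.7); g=np.gradient(V,axis=0)
L=[]
for u in range(144,161):
    col=g[146:164,u]; k=int(np.argmin(col)); 
    if 0<k<17:
        d=col[k-1]-2*col[k]+col[k+1]; L.append((u,146+k+.5*(col[k-1]-col[k+1])/d))
L=np.array(L); print(L.round(1).tolist()); 
vx,vy,x,y=cv2.fitLine(L.astype(np.float32),cv2.DIST_HUBER,0,.01,.01).ravel()
def onp(u,v,h):
    o,dd=ray(K,T,u,v); w=o+dd*((C+n*h-o)@n)/(dd@n)-C; return np.array([w@e1,w@e2])
a,b=onp(145,y+(145-x)*vy/vx,.088),onp(160,y+(160-x)*vy/vx,.088); w=a-b
print("theta",np.degrees(np.arctan2(w[1],w[0])),"edge pts mm",a*1e3,b*1e3)
E
python3 cmp.py
```

```text
t 19.57 q [-4.590e-01  1.480e-01  1.050e-01  1.525e+00 -1.000e-03 -5.600e-01] pos [ 0.4169 -0.2063  0.3286] F [-0.4  0.5 -0.6] M [ 0.04 -0.02 -0.05] w 0.0855 jaw 95.81 tilt 0.16
zc 76.5 e1,e2 mm [-125.    -2.5] F along n,e1,e2 [-0.7 -0.   0.5]
part-way [29.02 25.76] [27.07 31.12] bbox [13.75  11.625 30.    28.125]
now [27.38 25.66] [27.5  30.84] bbox [12.875 11.5   29.375 28.25 ]
[[144.0, 153.6], [145.0, 153.5], [146.0, 153.4], [147.0, 153.2], [148.0, 153.1], [149.0, 153.0], [150.0, 152.8], [151.0, 152.7], [152.0, 152.6], [153.0, 152.5], [154.0, 152.4], [155.0, 152.3], [156.0, 152.2], [157.0, 152.0], [158.0, 151.9], [159.0, 151.8], [160.0, 151.5]]
theta -81.21705842276873 edge pts mm [ 11.35090302 -12.13434332] [ 5.21925094 27.55186914]
```

```bash
python3 - <<'E'
from h import *
q,K,T=shot("scene")
n=np.array([.4995,.0218,.866]);C=onz(K,T,158.2,162.54,.158)
print(C)
for z in(23,25,27,29,31,34): print(z,(proj(K,T,C+n*(z+31)/1e3)).round(2))
s=np.radians(2.5);c=np.cos(np.pi/6)
e1=np.array([c*np.cos(s),c*np.sin(s),-.5]);e2=np.array([-np.sin(s),np.cos(s),0])
print("e1 5mm",proj(K,T,C+n*.06+.005*e1)-proj(K,T,C+n*.06),"e2",proj(K,T,C+n*.06+.005*e2)-proj(K,T,C+n*.06))
E
```

```text
[ 0.45966376 -0.20227757  0.158     ]
23 [153.14 155.07]
25 [152.95 154.78]
27 [152.75 154.49]
29 [152.55 154.2 ]
31 [152.36 153.91]
34 [152.06 153.47]
e1 5mm [-0.20756409  1.69438572] e2 [1.81103449 0.03564024]
```

Request:
{"api": "play_rows", "payload": {"motion": [{"translation": [-0.3,4,0],"roll": 0,"fingers": 1},{"translation": [-0.3,8.2,0],"roll": 0,"fingers": 1},{"translation": [-0.3,8.2,2],"roll": 0,"fingers": 1},{"translation": [-0.3,8.2,4],"roll": 0,"fingers": 1},{"translation": [-0.3,8.2,5.5],"roll": 0,"fingers": 1},{"translation": [-0.3,8.2,6.3],"roll": 0,"fingers": 1},{"translation": [-0.3,8.2,6.3],"roll": 0,"fingers": 1},{"translation": [-0.3,8.2,6.3],"roll": 0,"fingers": 1},{"translation": [-0.3,8.2,6.3],"roll": 0,"fingers": 1}]}}

```text
clock: 20.42
eef_pos: [0.5033, -0.2006, 0.2633]
tool_rot: [0.669, 0.743, 0.0, 0.001]
ft_force: [-0.3, 0.0, 0.1]
grip_width: 0.0002
```

```bash
python3 st.py 0.499 -0.201 0.256
```

```text
t 20.42 q [-0.379  0.316  0.154  1.407  0.    -0.484] pos [ 0.5033 -0.2006  0.2633] F [-0.3  0.   0.1] M [-0.01 -0.02 -0.02] w 0.0002 jaw 96.0 tilt 0.11
tool cm [ 0.01 -0.43  0.73]
zc 63.2 e1,e2 mm [-17.4  -0.6] F along n,e1,e2 [-0.1 -0.3  0.1]
```

Request:
{"api": "play_rows", "payload": {"motion": [{"translation": [0,-0.4,0.3],"roll": 0,"fingers": 1},{"translation": [0,-0.4,0.6],"roll": 0,"fingers": 1},{"translation": [0,-0.4,0.7],"roll": 0,"fingers": 1},{"translation": [0,-0.4,0.8],"roll": 0,"fingers": 1},{"translation": [0,-0.4,0.9],"roll": 0,"fingers": 1},{"translation": [0,-0.4,1.0],"roll": 0,"fingers": 1},{"translation": [0,-0.4,1.0],"roll": 0,"fingers": 1}]}}

```text
clock: 21.0
eef_pos: [0.4987, -0.2009, 0.2524]
tool_rot: [0.669, 0.743, 0.0, 0.0]
ft_force: [0.7, 0.4, 1.0]
grip_width: 0.0001
```

```bash
python3 st.py
```

```text
t 21.0 q [-0.383  0.313  0.121  1.378  0.    -0.488] pos [ 0.4987 -0.2009  0.2524] F [0.7 0.4 1. ] M [ 0.02 -0.02  0.02] w 0.0001 jaw 96.0 tilt 0.03
zc 51.4 e1,e2 mm [-15.9  -0.6] F along n,e1,e2 [1.2 0.1 0.4]
```

Request:
{"api": "play_rows", "payload": {"motion": [{"translation": [0,0,0.1],"roll": 0,"fingers": 1},{"translation": [0,0,0.15],"roll": 0,"fingers": 1},{"translation": [0,0,0.15],"roll": 0,"fingers": 1}]}}

```text
clock: 21.25
eef_pos: [0.4993, -0.2009, 0.2515]
tool_rot: [0.669, 0.743, 0.001, 0.001]
ft_force: [0.4, 0.5, 3.3]
grip_width: -0.0006
```

Request:
{"api": "play_rows", "payload": {"motion": [{"translation": [0,0,0.1],"roll": 0,"fingers": 1},{"translation": [0,0,0.15],"roll": 0,"fingers": 1},{"translation": [0,0,0.15],"roll": 0,"fingers": 1}]}}

```text
clock: 21.5
eef_pos: [0.4999, -0.2009, 0.2505]
tool_rot: [0.669, 0.743, 0.001, 0.002]
ft_force: [2.3, 0.8, 5.6]
grip_width: 0.0002
```

Request:
{"api": "play_rows", "payload": {"motion": [{"translation": [0,0,0.1],"roll": 0,"fingers": 1},{"translation": [0,0,0.2],"roll": 0,"fingers": 1},{"translation": [0,0,0.2],"roll": 0,"fingers": 1}]}}

```text
clock: 21.75
eef_pos: [0.5007, -0.2009, 0.2495]
tool_rot: [0.669, 0.743, 0.002, 0.003]
ft_force: [2.6, 2.0, 9.2]
grip_width: 0.0001
```

Request:
{"api": "play_rows", "payload": {"motion": [{"translation": [0,0,-4],"roll": 0,"fingers": 1},{"translation": [0,0,-8],"roll": 0,"fingers": 1},{"translation": [4,0,-10],"roll": 0,"fingers": 1},{"translation": [8,0,-10],"roll": 0,"fingers": 1},{"translation": [12,-2,-10],"roll": 0,"fingers": 1},{"translation": [16,-4,-10],"roll": 0,"fingers": 1},{"translation": [20,-6,-10],"roll": 0,"fingers": 1},{"translation": [24,-8,-10],"roll": 0,"fingers": 1},{"translation": [28,-8,-10],"roll": 0,"fingers": 1},{"translation": [30,-8,-10],"roll": 0,"fingers": 1},{"translation": [30,-8,-10],"roll": 0,"fingers": 1}]}}

```text
clock: 22.67
eef_pos: [0.3859, 0.093, 0.3471]
tool_rot: [0.667, 0.746, 0.0, -0.001]
ft_force: [0.6, -0.1, -0.2]
grip_width: -0.0002
```

```bash
cat > tri2.py <<'E'
from h import *
import pickle
d={k:shot(k) for k in("scene","top")}; pickle.dump(d,open("v2.pkl","wb"))
boxes={"scene":(125,125,195,190),"top":(310,175,385,255)}; E={}; tiles=[]
for k,(p,K,T) in d.items():
    x0,y0,x1,y1=boxes[k]; a=cv2.resize(p[y0:y1,x0:x1],None,fx=8,fy=8,interpolation=cv2.INTER_CUBIC)
    m=cv2.inRange(cv2.cvtColor(a,cv2.COLOR_RGB2HSV),(50,110,40),(85,255,255))
    h=cv2.convexHull(max(cv2.findContours(m,0,1)[0],key=cv2.contourArea)); e=cv2.fitEllipse(h)
    E[k]=((e[0][0]+.5)/8-.5+x0,(e[0][1]+.5)/8-.5+y0); print(k,np.round(E[k],2),np.round(np.array(e[1])/8,2))
    cv2.ellipse(a,e,(255,0,0),1); tiles.append(cv2.resize(a,(390,400)))
cv2.imwrite("pics/lock.png",np.hstack(tiles)[:,:,::-1])
P,g=tri(ray(*d["scene"][1:],*E["scene"]),ray(*d["top"][1:],*E["top"]))
C=np.array([.45643,-.203,.15537]);s=np.radians(2.5);c=np.cos(np.pi/6)
e1=np.array([c*np.cos(s),c*np.sin(s),-.5]);e2=np.array([-np.sin(s),np.cos(s),0]);n=np.cross(e1,e2); w=1e3*(P-C)
print(P.round(4),"gap",g.round(4),"zc",w@n-31,"e1,e2",w@e1,w@e2)
E
python3 tri2.py; python3 st.py
```

```text
scene [152.27 154.37] [26.72 30.66]
top [350.91 209.42] [25.55 31.95]
[ 0.486  -0.2038  0.2066] gap 0.0007 zc 28.12022957544457 e1,e2 -0.04445732115464551 -2.062913196880947
t 22.77 q [ 2.290e-01  1.300e-02  2.000e-03  1.561e+00 -1.000e-03  1.210e-01] pos [0.387  0.0899 0.3469] F [-0.2  1.   0.1] M [-0.01 -0.02  0.  ] w -0.0002 jaw 96.2 tilt 0.08
zc 83.9 e1,e2 mm [-148.9  294.7] F along n,e1,e2 [ 0.  -0.2  1. ]
```

View pics/lock.png

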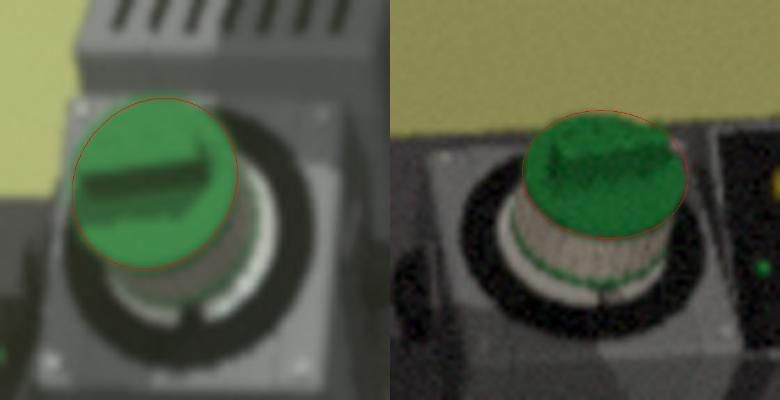

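The two views agree: the cartridge sits square in the collar with its bar across it. Triangulation gives 28.1 mm out along the axis. Before relying on that figure I'll check the method's bias on the initial image, where the drum top height is known to be 92 mm.

```bash
python3 - <<'E'
from h import *
import pickle
d=pickle.load(open("v0.pkl","rb")); E={}
for k,(x0,y0,x1,y1) in {"scene":(262,168,306,204),"top":(200,205,245,245)}.items():
    p=d[k][0]; a=cv2.resize(p[y0:y1,x0:x1],None,fx=8,fy=8,interpolation=cv2.INTER_CUBIC)
    m=cv2.inRange(cv2.cvtColor(a,cv2.COLOR_RGB2HSV),(50,110,40),(85,255,255))
    m=cv2.morphologyEx(m,cv2.MORPH_OPEN,np.ones((9,9))) 
    c=max(cv2.findContours(m,0,1)[0],key=cv2.contourArea)
    if k=="scene": c=c[c[:,0,1]>np.percentile(c[:,0,1],45)]   # drop the bar that sticks out above
    e=cv2.fitEllipse(c); E[k]=((e[0][0]+.5)/8-.5+x0,(e[0][1]+.5)/8-.5+y0); print(k,np.round(E[k],2),np.round(np.array(e[1])/8,2))
print(tri(ray(*d["scene"][1:],*E["scene"]),ray(*d["top"][1:],*E["top"])))
E
```

```text
scene [284.6  190.43] [11.29 26.35]
top [220.49 224.78] [27.64 28.31]
(array([0.4585386 , 0.16078188, 0.0757613 ]), np.float64(0.0017692067685485203))
```

```bash
python3 - <<'E'
from h import *
import pickle
d=pickle.load(open("v2.pkl","rb")); E={}
for k,(x0,y0,x1,y1) in {"scene":(95,170,130,210),"top":(375,198,402,225)}.items():
    p,K,T=d[k]; a=cv2.resize(p[y0:y1,x0:x1],None,fx=6,fy=6,interpolation=cv2.INTER_CUBIC)
    m=cv2.inRange(cv2.cvtColor(a,cv2.COLOR_RGB2HSV),(20,150,110),(33,255,255))
    c=max(cv2.findContours(m,0,1)[0],key=cv2.contourArea); (u,v),(w,h),_=cv2.fitEllipse(c)
    E[k]=((u+.5)/6-.5+x0,(v+.5)/6-.5+y0); print(k,np.round(E[k],1),w/6,h/6,onz(K,T,*E[k],.078).round(4))
print(tri(ray(*d["scene"][1:],*E["scene"]),ray(*d["top"][1:],*E["top"])))
E
python3 st.py 0.495 -0.349 0.20
```

```text
scene [111.  189.2] 7.268772125244141 9.210444132486979 [ 0.4961 -0.3488  0.078 ]
top [388.3 211.4] 8.033826192220053 8.517013549804688 [ 0.4946 -0.3488  0.078 ]
(array([ 0.49480457, -0.34939241,  0.076754  ]), np.float64(0.00035579463964064827))
t 22.77 q [ 2.290e-01  1.300e-02  2.000e-03  1.561e+00 -1.000e-03  1.210e-01] pos [0.387  0.0899 0.3469] F [-0.2  1.   0.1] M [-0.01 -0.02  0.  ] w -0.0002 jaw 96.2 tilt 0.08
tool cm [-44.79   6.01  14.73]
zc 83.9 e1,e2 mm [-148.9  294.7] F along n,e1,e2 [ 0.  -0.2  1. ]
```

The button comes out consistent in both views (0.495, -0.349, z 0.077 against 0.078 expected). That also puts the stereo accuracy at about 1 mm, so the 28.1 mm locked height is credible. Moving above the button.

Request:
{"api": "play_rows", "payload": {"motion": [{"translation": [-4,0.5,0],"roll": 0,"fingers": 1},{"translation": [-8,1,0],"roll": 0,"fingers": 1},{"translation": [-12,1.5,0],"roll": 0,"fingers": 1},{"translation": [-16,2,0],"roll": 0,"fingers": 1},{"translation": [-20,2.5,0],"roll": 0,"fingers": 1},{"translation": [-24,3,0],"roll": 0,"fingers": 1},{"translation": [-28,3.5,0],"roll": 0,"fingers": 1},{"translation": [-32,4,0],"roll": 0,"fingers": 1},{"translation": [-36,5,0],"roll": 0,"fingers": 1},{"translation": [-40,5.5,0],"roll": 0,"fingers": 1},{"translation": [-43,6,0],"roll": 0,"fingers": 1},{"translation": [-44.8,6,0],"roll": 0,"fingers": 1},{"translation": [-44.8,6,4],"roll": 0,"fingers": 1},{"translation": [-44.8,6,8],"roll": 0,"fingers": 1},{"translation": [-44.8,6,12],"roll": 0,"fingers": 1},{"translation": [-44.8,6,16],"roll": 0,"fingers": 1},{"translation": [-44.8,6,20],"roll": 0,"fingers": 1},{"translation": [-44.8,6,23],"roll": 0,"fingers": 1},{"translation": [-44.8,6,23],"roll": 0,"fingers": 1},{"translation": [-44.8,6,23],"roll": 0,"fingers": 1}]}}

```text
clock: 24.43
eef_pos: [0.4917, -0.3505, 0.1152]
tool_rot: [0.67, 0.742, -0.001, -0.003]
ft_force: [0.9, -0.3, 0.0]
grip_width: -0.0
```

```bash
python3 st.py .495 -.349 .092; python3 tri2.py
```

```text
t 24.43 q [-0.619  0.529  0.087  1.134 -0.    -0.722] pos [ 0.4917 -0.3505  0.1152] F [ 0.9 -0.3  0. ] M [-0.02 -0.03  0.06] w -0.0 jaw 95.87 tilt 0.34
tool cm [0.11 0.35 2.32]
zc -74.1 e1,e2 mm [  41.  -149.8] F along n,e1,e2 [ 0.5  0.8 -0.3]
scene [152.12 154.44] [26.8  31.02]
top [350.96 209.39] [25.53 32.31]
[ 0.4862 -0.2041  0.2064] gap 0.0005 zc 28.038839795067936 e1,e2 0.1499263003204696 -2.372792712889196
```

Request:
{"api": "play_rows", "payload": {"motion": [{"translation": [0,0.2,1.5],"roll": 0,"fingers": 1},{"translation": [0,0.2,2.5],"roll": 0,"fingers": 1},{"translation": [0,0.2,3.0],"roll": 0,"fingers": 1},{"translation": [0,0.2,3.5],"roll": 0,"fingers": 1},{"translation": [0,0.2,3.5],"roll": 0,"fingers": 1},{"translation": [0,0.2,3.5],"roll": 0,"fingers": 1}]}}

```text
clock: 25.03
eef_pos: [0.4979, -0.3515, 0.0897]
tool_rot: [0.669, 0.743, 0.0, 0.004]
ft_force: [-7.0, 4.1, 25.7]
grip_width: -0.0002
```

```bash
python3 st.py
```

```text
t 25.03 q [-6.150e-01  5.520e-01  5.300e-02  1.064e+00 -1.000e-03 -7.190e-01] pos [ 0.4979 -0.3515  0.0897] F [-7.   4.1 25.7] M [ 0.87  1.46 -0.06] w -0.0002 jaw 95.99 tilt 0.48
zc -93.2 e1,e2 mm [  59.1 -151.1] F along n,e1,e2 [ 18.8 -18.7   4.4]
```

Request:
{"api": "play_rows", "payload": {"motion": [{"translation": [0,-0.1,-0.2],"roll": 0,"fingers": 1},{"translation": [0,-0.1,-0.2],"roll": 0,"fingers": 1},{"translation": [0,-0.1,-0.2],"roll": 0,"fingers": 1},{"translation": [0,-0.1,-0.2],"roll": 0,"fingers": 1},{"translation": [0,-0.1,-0.2],"roll": 0,"fingers": 1},{"translation": [0,-0.1,-0.2],"roll": 0,"fingers": 1},{"translation": [0,-0.1,-0.2],"roll": 0,"fingers": 1},{"translation": [0,-0.1,-0.2],"roll": 0,"fingers": 1},{"translation": [0,-0.1,-0.2],"roll": 0,"fingers": 1},{"translation": [0,-0.1,-0.2],"roll": 0,"fingers": 1},{"translation": [0,-0.1,-0.2],"roll": 0,"fingers": 1},{"translation": [0,-0.1,-0.2],"roll": 0,"fingers": 1},{"translation": [0,-0.1,-0.2],"roll": 0,"fingers": 1},{"translation": [0,-0.1,-0.2],"roll": 0,"fingers": 1},{"translation": [0,-0.1,-0.2],"roll": 0,"fingers": 1},{"translation": [0,-0.1,-0.2],"roll": 0,"fingers": 1},{"translation": [0,-0.1,-0.2],"roll": 0,"fingers": 1},{"translation": [0,-0.1,-0.2],"roll": 0,"fingers": 1},{"translation": [0,-0.1,-0.2],"roll": 0,"fingers": 1},{"translation": [0,-0.1,-0.2],"roll": 0,"fingers": 1}]}}

```text
clock: 26.7
eef_pos: [0.4978, -0.3516, 0.0899]
tool_rot: [0.669, 0.743, 0.001, 0.004]
ft_force: [-1.8, 2.3, 15.6]
grip_width: 0.0002
```

Request:
{"api": "play_rows", "payload": {"motion": [{"translation": [0,0,0],"roll": 0,"fingers": 1},{"translation": [0,0,0],"roll": 0,"fingers": 1},{"translation": [0,0,0],"roll": 0,"fingers": 1},{"translation": [0,0,0],"roll": 0,"fingers": 1},{"translation": [0,0,0],"roll": 0,"fingers": 1},{"translation": [0,0,0],"roll": 0,"fingers": 1},{"translation": [0,0,0],"roll": 0,"fingers": 1},{"translation": [0,0,0],"roll": 0,"fingers": 1},{"translation": [0,0,0],"roll": 0,"fingers": 1},{"translation": [0,0,0],"roll": 0,"fingers": 1},{"translation": [0,0,0],"roll": 0,"fingers": 1},{"translation": [0,0,0],"roll": 0,"fingers": 1},{"translation": [0,0,0],"roll": 0,"fingers": 1},{"translation": [0,0,0],"roll": 0,"fingers": 1}]}}

```text
clock: 27.87
eef_pos: [0.4978, -0.3515, 0.0899]
tool_rot: [0.669, 0.743, 0.001, 0.004]
ft_force: [-1.2, 2.2, 15.1]
grip_width: 0.0001
```

Request:
{"api": "play_rows", "payload": {"motion": [{"translation": [0,0,-0.3],"roll": 0,"fingers": 1},{"translation": [0,0,-0.3],"roll": 0,"fingers": 1},{"translation": [0,0,-0.3],"roll": 0,"fingers": 1}]}}

```text
clock: 28.12
eef_pos: [0.4977, -0.3514, 0.0905]
tool_rot: [0.669, 0.743, 0.001, 0.004]
ft_force: [3.7, -1.0, 4.4]
grip_width: -0.0002
```

Request:
{"api": "play_rows", "payload": {"motion": [{"translation": [0,0,-0.3],"roll": 0,"fingers": 1},{"translation": [0,0,-0.3],"roll": 0,"fingers": 1},{"translation": [0,0,-0.3],"roll": 0,"fingers": 1}]}}

```text
clock: 28.37
eef_pos: [0.4959, -0.3507, 0.0911]
tool_rot: [0.669, 0.743, 0.0, 0.001]
ft_force: [2.6, -1.7, 4.9]
grip_width: 0.0003
```

Request:
{"api": "play_rows", "payload": {"motion": [{"translation": [0,0,-0.3],"roll": 0,"fingers": 1},{"translation": [0,0,-0.3],"roll": 0,"fingers": 1},{"translation": [0,0,-0.3],"roll": 0,"fingers": 1}]}}

```text
clock: 28.62
eef_pos: [0.4947, -0.35, 0.093]
tool_rot: [0.669, 0.743, -0.0, -0.0]
ft_force: [1.6, -1.1, 3.9]
grip_width: 0.0001
```

Request:
{"api": "play_rows", "payload": {"motion": [{"translation": [0,0,-0.3],"roll": 0,"fingers": 1},{"translation": [0,0,-0.3],"roll": 0,"fingers": 1},{"translation": [0,0,-0.3],"roll": 0,"fingers": 1}]}}

```text
clock: 28.87
eef_pos: [0.4942, -0.3496, 0.0957]
tool_rot: [0.669, 0.743, -0.0, -0.001]
ft_force: [0.3, -0.7, 2.0]
grip_width: -0.0001
```

The release profile (5 N falling to 2 N over 6 mm) shows the button was fully down for about 2.9 s. It also shows the shut fingertips stand about 18 mm ahead of the TCP, not 14. With that, the earlier touch reads lower than the locked height, so I'll touch the bar again to make sure it is locked before handing in.

Request:
{"api": "play_rows", "payload": {"motion": [{"translation": [0,0,-4],"roll": 0,"fingers": 1},{"translation": [0,0,-8],"roll": 0,"fingers": 1},{"translation": [0,0,-12],"roll": 0,"fingers": 1},{"translation": [0,0,-16],"roll": 0,"fingers": 1},{"translation": [0,0,-20],"roll": 0,"fingers": 1},{"translation": [4,0.5,-20],"roll": 0,"fingers": 1},{"translation": [8,1,-20],"roll": 0,"fingers": 1},{"translation": [12,1.5,-20],"roll": 0,"fingers": 1},{"translation": [14.8,2,-20],"roll": 0,"fingers": 1},{"translation": [14.8,2,-18],"roll": 0,"fingers": 1},{"translation": [14.8,2,-17],"roll": 0,"fingers": 1},{"translation": [14.8,2,-16.8],"roll": 0,"fingers": 1},{"translation": [14.8,2,-16.8],"roll": 0,"fingers": 1},{"translation": [14.8,2,-16.8],"roll": 0,"fingers": 1}]}}

```text
clock: 30.03
eef_pos: [0.4992, -0.2016, 0.2639]
tool_rot: [0.67, 0.743, -0.0, -0.001]
ft_force: [0.4, 0.1, -0.6]
grip_width: 0.0002
```

```bash
python3 st.py 0.4985 -0.201 0.255
```

```text
t 30.03 q [-0.384  0.312  0.15   1.41  -0.    -0.487] pos [ 0.4992 -0.2016  0.2639] F [ 0.4  0.1 -0.6] M [-0.    0.01  0.01] w 0.0002 jaw 95.91 tilt 0.08
tool cm [ 0.06 -0.07  0.89]
zc 61.7 e1,e2 mm [-21.3  -1.4] F along n,e1,e2 [-0.3  0.6  0.1]
```

Request:
{"api": "play_rows", "payload": {"motion": [{"translation": [0,0,0.3],"roll": 0,"fingers": 1},{"translation": [0,0,0.5],"roll": 0,"fingers": 1},{"translation": [0,0,0.6],"roll": 0,"fingers": 1},{"translation": [0,0,0.6],"roll": 0,"fingers": 1}]}}

```text
clock: 30.37
eef_pos: [0.4995, -0.2011, 0.2581]
tool_rot: [0.669, 0.743, -0.0, -0.0]
ft_force: [-1.2, -0.6, 0.6]
grip_width: 0.0002
```

Request:
{"api": "play_rows", "payload": {"motion": [{"translation": [0,0,0.1],"roll": 0,"fingers": 1},{"translation": [0,0,0.1],"roll": 0,"fingers": 1}]}}

```text
clock: 30.53
eef_pos: [0.4996, -0.2008, 0.2573]
tool_rot: [0.669, 0.743, 0.0, -0.0]
ft_force: [0.4, 0.6, 0.0]
grip_width: 0.0005
```

Request:
{"api": "play_rows", "payload": {"motion": [{"translation": [0,0,0.1],"roll": 0,"fingers": 1},{"translation": [0,0,0.1],"roll": 0,"fingers": 1}]}}

```text
clock: 30.7
eef_pos: [0.4996, -0.2007, 0.2562]
tool_rot: [0.669, 0.743, -0.0, -0.0]
ft_force: [-0.6, -0.4, 0.3]
grip_width: 0.0005
```

Request:
{"api": "play_rows", "payload": {"motion": [{"translation": [0,0,0.1],"roll": 0,"fingers": 1},{"translation": [0,0,0.1],"roll": 0,"fingers": 1}]}}

```text
clock: 30.87
eef_pos: [0.4995, -0.2007, 0.2552]
tool_rot: [0.669, 0.743, -0.0, -0.0]
ft_force: [-0.8, -1.0, -0.6]
grip_width: -0.0003
```

Request:
{"api": "play_rows", "payload": {"motion": [{"translation": [0,0,0.1],"roll": 0,"fingers": 1},{"translation": [0,0,0.1],"roll": 0,"fingers": 1}]}}

```text
clock: 31.03
eef_pos: [0.4996, -0.2007, 0.2542]
tool_rot: [0.669, 0.743, 0.0, 0.0]
ft_force: [-0.2, 0.2, 0.4]
grip_width: 0.0
```

Request:
{"api": "play_rows", "payload": {"motion": [{"translation": [0,0,0.1],"roll": 0,"fingers": 1},{"translation": [0,0,0.1],"roll": 0,"fingers": 1}]}}

```text
clock: 31.2
eef_pos: [0.5, -0.2007, 0.2537]
tool_rot: [0.669, 0.743, 0.0, 0.001]
ft_force: [0.9, -0.1, 2.4]
grip_width: -0.0003
```

The bar edge now touches at TCP 0.254, which is nearer the 25 mm position (expected about 0.254) than the locked 29 mm (about 0.257). I'll re-grip the bar by its ends, press deeper, turn firmly to the stop and let it spring up. This is harmless if it is already locked.

Request:
{"api": "play_rows", "payload": {"motion": [{"translation": [-0.2,0,-2],"roll": 0,"fingers": -1},{"translation": [-0.2,0,-4],"roll": -1,"fingers": -1},{"translation": [-0.2,0,-4],"roll": -2,"fingers": -1},{"translation": [-0.2,0,-4],"roll": -2,"fingers": -1},{"translation": [-0.2,0,-3],"roll": -2,"fingers": -1},{"translation": [-0.2,0,-1],"roll": -2,"fingers": -1},{"translation": [-0.2,0,1],"roll": -2,"fingers": -1},{"translation": [-0.2,0,2.5],"roll": -2,"fingers": -1},{"translation": [-0.2,0,2.9],"roll": -2,"fingers": -1},{"translation": [-0.2,0,2.9],"roll": -2,"fingers": -1},{"translation": [-0.2,0,2.9],"roll": -2,"fingers": 0.2},{"translation": [-0.2,0,2.9],"roll": -2,"fingers": 0.2},{"translation": [-0.2,0,2.9],"roll": -2,"fingers": 0.2},{"translation": [-0.2,0,2.9],"roll": -2,"fingers": 0.2}]}}

```text
clock: 32.37
eef_pos: [0.5007, -0.202, 0.2257]
tool_rot: [0.656, 0.755, 0.001, 0.001]
ft_force: [1.5, 5.1, 4.1]
grip_width: 0.0587
```

```bash
python3 st.py
```

```text
t 32.37 q [-0.385  0.327  0.071  1.313  0.002 -0.525] pos [ 0.5007 -0.202   0.2257] F [1.5 5.1 4.1] M [ 1.09 -0.09 -0.18] w 0.0587 jaw 98.02 tilt 0.19
zc 29.3 e1,e2 mm [-0.9 -1.9] F along n,e1,e2 [ 4.4 -0.5  5. ]
```

Request:
{"api": "play_rows", "payload": {"motion": [{"translation": [0.01,-0.15,0.26],"roll": 0,"fingers": 0.2},{"translation": [0.02,-0.3,0.52],"roll": 0,"fingers": 0.2},{"translation": [0.02,-0.3,0.52],"roll": 0,"fingers": 0.2}]}}

```text
clock: 32.62
eef_pos: [0.4985, -0.2022, 0.2212]
tool_rot: [0.656, 0.755, 0.002, 0.002]
ft_force: [2.3, 3.7, 7.5]
grip_width: 0.0589
```

```bash
python3 st.py
```

```text
t 32.62 q [-0.387  0.323  0.054  1.297  0.003 -0.527] pos [ 0.4985 -0.2022  0.2212] F [2.3 3.7 7.5] M [ 1.38 -0.17 -0.18] w 0.0589 jaw 98.03 tilt 0.33
zc 24.3 e1,e2 mm [-0.6 -1.9] F along n,e1,e2 [ 7.7 -1.6  3.6]
```

Request:
{"api": "play_rows", "payload": {"motion": [{"translation": [0.02,-0.15,0.26],"roll": 0,"fingers": 0.2},{"translation": [0.02,-0.2,0.35],"roll": 2,"fingers": 0.2},{"translation": [0.02,-0.2,0.35],"roll": 4,"fingers": 0.2},{"translation": [0.02,-0.2,0.35],"roll": 6,"fingers": 0.2},{"translation": [0.02,-0.2,0.35],"roll": 8,"fingers": 0.2},{"translation": [0.02,-0.2,0.35],"roll": 8,"fingers": 0.2}]}}

```text
clock: 33.12
eef_pos: [0.4981, -0.205, 0.2196]
tool_rot: [0.706, 0.708, 0.001, 0.006]
ft_force: [2.4, -1.5, 11.1]
grip_width: 0.0583
```

```bash
python3 st.py
```

```text
t 33.12 q [-0.389  0.32   0.046  1.285 -0.003 -0.393] pos [ 0.4981 -0.205   0.2196] F [ 2.4 -1.5 11.1] M [-0.41 -0.42  1.52] w 0.0583 jaw 90.19 tilt 0.67
zc 22.6 e1,e2 mm [-0.3 -4.8] F along n,e1,e2 [10.7 -3.5 -1.6]
```

Request:
{"api": "play_rows", "payload": {"motion": [{"translation": [0,0,0],"roll": -4,"fingers": 0.2},{"translation": [-0.01,0.15,-0.26],"roll": -4,"fingers": 0.2},{"translation": [-0.02,0.3,-0.52],"roll": -4,"fingers": 0.2},{"translation": [-0.03,0.4,-0.69],"roll": -4,"fingers": 0.2},{"translation": [-0.03,0.45,-0.78],"roll": -4,"fingers": 0.2},{"translation": [-0.03,0.45,-0.78],"roll": -4,"fingers": 0.2}]}}

```text
clock: 33.62
eef_pos: [0.5001, -0.2032, 0.2239]
tool_rot: [0.682, 0.731, 0.001, 0.001]
ft_force: [2.6, 3.8, 4.1]
grip_width: 0.0586
```

```bash
python3 st.py
```

```text
t 33.62 q [-3.860e-01  3.280e-01  6.800e-02  1.309e+00  1.000e-03 -4.570e-01] pos [ 0.5001 -0.2032  0.2239] F [2.6 3.8 4.1] M [ 0.86 -0.62 -0.06] w 0.0586 jaw 94.02 tilt 0.11
zc 27.4 e1,e2 mm [-0.6 -3.1] F along n,e1,e2 [5.  0.4 3.7]
```

Request:
{"api": "play_rows", "payload": {"motion": [{"translation": [-0.01,0.2,-0.35],"roll": 0,"fingers": 0.2},{"translation": [-0.02,0.35,-0.6],"roll": 0,"fingers": 0.2},{"translation": [-0.02,0.35,-0.6],"roll": 0,"fingers": 0.2},{"translation": [-0.02,0.35,-0.6],"roll": 0,"fingers": 0.2}]}}

```text
clock: 33.95
eef_pos: [0.5004, -0.2031, 0.2267]
tool_rot: [0.682, 0.731, -0.002, -0.003]
ft_force: [-2.8, 1.1, -11.2]
grip_width: 0.0586
```

```bash
python3 st.py
```

```text
t 33.95 q [-0.385  0.334  0.084  1.328 -0.002 -0.454] pos [ 0.5004 -0.2031  0.2267] F [ -2.8   1.1 -11.2] M [0.   0.42 0.13] w 0.0586 jaw 93.99 tilt 0.43
zc 29.9 e1,e2 mm [-1.7 -2.9] F along n,e1,e2 [-11.1   3.2   1.2]
```

The cartridge rose 7 mm from the pressed position (22.5 mm by spring force) and now stops hard under an 11 N pull at about 29–30 mm, so it is locked in the catches. Letting go, then pressing the button again to be safe on the order of steps.

Request:
{"api": "play_rows", "payload": {"motion": [{"translation": [0,-0.15,0.3],"roll": 0,"fingers": 0.2},{"translation": [0,-0.15,0.3],"roll": 0,"fingers": -1},{"translation": [0,-0.15,0.3],"roll": 0,"fingers": -1},{"translation": [0,-0.15,0.3],"roll": 0,"fingers": -1},{"translation": [0,-0.15,0.3],"roll": 0,"fingers": -1},{"translation": [0,-0.15,-1.5],"roll": 0,"fingers": -1},{"translation": [0,-0.15,-5],"roll": 0,"fingers": -1},{"translation": [0,-0.15,-8],"roll": 0,"fingers": 1},{"translation": [0,-0.15,-9],"roll": 0,"fingers": 1},{"translation": [0,-0.15,-9],"roll": 0,"fingers": 1}]}}

```text
clock: 34.78
eef_pos: [0.5031, -0.2043, 0.324]
tool_rot: [0.682, 0.731, 0.002, 0.004]
ft_force: [0.6, -0.1, -0.7]
grip_width: 0.0517
```

```bash
python3 st.py 0.495 -0.349 0.115; python3 tri2.py
```

```text
t 34.78 q [-0.386  0.304  0.293  1.55  -0.    -0.455] pos [ 0.5031 -0.2043  0.324 ] F [ 0.6 -0.1 -0.7] M [-0.01 -0.03  0.01] w 0.0517 jaw 93.99 tilt 0.54
tool cm [-14.28  -1.99  20.95]
zc 115.6 e1,e2 mm [-48.1  -4.3] F along n,e1,e2 [-0.3  0.9 -0.1]
scene [152.21 154.67] [26.9  30.84]
top [350.71 209.21] [25.41 32.14]
[ 0.4867 -0.2036  0.2061] gap 0.0003 zc 28.00686408243498 e1,e2 0.8325572783970578 -1.946741955573045
```

Request:
{"api": "play_rows", "payload": {"motion": [{"translation": [-4,-0.5,0],"roll": 0,"fingers": 1},{"translation": [-8,-1,0],"roll": 0,"fingers": 1},{"translation": [-12,-1.5,0],"roll": 0,"fingers": 1},{"translation": [-14.3,-2,0],"roll": 0,"fingers": 1},{"translation": [-14.3,-2,4],"roll": 0,"fingers": 1},{"translation": [-14.3,-2,8],"roll": 0,"fingers": 1},{"translation": [-14.3,-2,12],"roll": 0,"fingers": 1},{"translation": [-14.3,-2,16],"roll": 0,"fingers": 1},{"translation": [-14.3,-2,19],"roll": 0,"fingers": 1},{"translation": [-14.3,-2,20.5],"roll": 0,"fingers": 1},{"translation": [-14.3,-2,20.5],"roll": 0,"fingers": 1},{"translation": [-14.3,-2,20.5],"roll": 0,"fingers": 1}]}}

```text
clock: 35.88
eef_pos: [0.4898, -0.3465, 0.1122]
tool_rot: [0.682, 0.731, -0.0, -0.002]
ft_force: [1.0, 0.2, 1.4]
grip_width: -0.0001
```

```bash
python3 st.py .495 -.349 .087
```

```text
t 35.88 q [-0.616  0.524  0.069  1.121 -0.    -0.685] pos [ 0.4898 -0.3465  0.1122] F [1.  0.2 1.4] M [-0.   -0.03  0.02] w -0.0001 jaw 94.0 tilt 0.29
tool cm [-0.3   0.51  2.51]
zc -77.6 e1,e2 mm [  41.  -145.7] F along n,e1,e2 [1.7 0.2 0.1]
```

Request:
{"api": "play_rows", "payload": {"motion": [{"translation": [-0.3,0.4,1.2],"roll": 0,"fingers": 1},{"translation": [-0.3,0.4,2.0],"roll": 0,"fingers": 1},{"translation": [-0.3,0.4,2.6],"roll": 0,"fingers": 1},{"translation": [-0.3,0.4,2.9],"roll": 0,"fingers": 1},{"translation": [-0.3,0.4,2.9],"roll": 0,"fingers": 1},{"translation": [-0.3,0.4,2.9],"roll": 0,"fingers": 1}]}}

```text
clock: 36.38
eef_pos: [0.4973, -0.3514, 0.0899]
tool_rot: [0.682, 0.731, 0.0, 0.003]
ft_force: [-2.9, 2.1, 16.9]
grip_width: -0.0
```

Request:
{"api": "play_rows", "payload": {"motion": [{"translation": [0,0,0],"roll": 0,"fingers": 1},{"translation": [0,0,0],"roll": 0,"fingers": 1},{"translation": [0,0,0],"roll": 0,"fingers": 1},{"translation": [0,0,0],"roll": 0,"fingers": 1},{"translation": [0,0,0],"roll": 0,"fingers": 1},{"translation": [0,0,0],"roll": 0,"fingers": 1},{"translation": [0,0,0],"roll": 0,"fingers": 1},{"translation": [0,0,0],"roll": 0,"fingers": 1},{"translation": [0,0,0],"roll": 0,"fingers": 1},{"translation": [0,0,0],"roll": 0,"fingers": 1},{"translation": [0,0,0],"roll": 0,"fingers": 1},{"translation": [0,0,0],"roll": 0,"fingers": 1},{"translation": [0,0,0],"roll": 0,"fingers": 1},{"translation": [0,0,0],"roll": 0,"fingers": 1},{"translation": [0,0,0],"roll": 0,"fingers": 1},{"translation": [0,0,0],"roll": 0,"fingers": 1},{"translation": [0,0,0],"roll": 0,"fingers": 1},{"translation": [0,0,0],"roll": 0,"fingers": 1}]}}

```text
clock: 37.88
eef_pos: [0.4973, -0.3514, 0.0899]
tool_rot: [0.682, 0.731, 0.0, 0.003]
ft_force: [-3.4, 1.4, 16.2]
grip_width: 0.0003
```

Request:
{"api": "play_rows", "payload": {"motion": [{"translation": [0,0,0],"roll": 0,"fingers": 1},{"translation": [0,0,0],"roll": 0,"fingers": 1},{"translation": [0,0,0],"roll": 0,"fingers": 1},{"translation": [0,0,0],"roll": 0,"fingers": 1},{"translation": [0,0,0],"roll": 0,"fingers": 1},{"translation": [0,0,0],"roll": 0,"fingers": 1},{"translation": [0,0,0],"roll": 0,"fingers": 1},{"translation": [0,0,0],"roll": 0,"fingers": 1},{"translation": [0,0,0],"roll": 0,"fingers": 1},{"translation": [0,0,0],"roll": 0,"fingers": 1},{"translation": [0,0,0],"roll": 0,"fingers": 1},{"translation": [0,0,0],"roll": 0,"fingers": 1},{"translation": [0,0,0],"roll": 0,"fingers": 1},{"translation": [0,0,0],"roll": 0,"fingers": 1},{"translation": [0,0,0],"roll": 0,"fingers": 1},{"translation": [0,0,0],"roll": 0,"fingers": 1}]}}

```text
clock: 39.22
eef_pos: [0.4973, -0.3514, 0.0899]
tool_rot: [0.682, 0.731, 0.0, 0.003]
ft_force: [-1.9, 2.3, 15.6]
grip_width: 0.0001
```

Request:
{"api": "play_rows", "payload": {"motion": [{"translation": [0,0,-3],"roll": 0,"fingers": 1},{"translation": [0,0,-6],"roll": 0,"fingers": 1},{"translation": [0,0,-10],"roll": 0,"fingers": 1},{"translation": [0,0,-14],"roll": 0,"fingers": 1},{"translation": [0,0,-18],"roll": 0,"fingers": 1},{"translation": [0,0,-22],"roll": 0,"fingers": 1},{"translation": [0,0,-24],"roll": 0,"fingers": 1},{"translation": [0,0,-24],"roll": 0,"fingers": 1},{"translation": [0,0,-24],"roll": 0,"fingers": 1}]}}

```text
clock: 39.97
eef_pos: [0.4962, -0.3506, 0.3273]
tool_rot: [0.682, 0.731, 0.0, 0.002]
ft_force: [0.2, 0.3, -1.1]
grip_width: -0.0003
```

```bash
python3 tri2.py; python3 - <<'E'
from h import *
import pickle
a=pickle.load(open("v0.pkl","rb"));b=pickle.load(open("v2.pkl","rb"))
# other things: image change around each one in the scene view (800x600 px /1.5625)
for nm,u,v in(("spent",435,378),("flux",407,430),("cup",528,445),("dish",567,353),("tongs",610,345),("mould",507,283),("blue1",383,272),("blue2",358,310)):
    x,y=int(u/1.5625),int(v/1.5625); d=cv2.absdiff(a["scene"][0][y-18:y+18,x-18:x+18],b["scene"][0][y-18:y+18,x-18:x+18]); print(nm,d.mean().round(1),(d.max(2)>60).sum(),end="; ")
p,K,T=b["scene"]; h=cv2.cvtColor(p,cv2.COLOR_RGB2HSV); m=cv2.inRange(h,(20,150,110),(33,255,255))[170:210,95:130]; print("\nbutton cen",np.argwhere(m>0).mean(0)[::-1]+[95,170],np.count_nonzero(m))
p=a["scene"][0]; h=cv2.cvtColor(p,cv2.COLOR_RGB2HSV); m=cv2.inRange(h,(20,150,110),(33,255,255))[170:210,95:130]; print("before",np.argwhere(m>0).mean(0)[::-1]+[95,170],np.count_nonzero(m))
E
python3 st.py
```

```text
scene [152.16 154.69] [26.91 30.77]
top [350.81 209.16] [25.34 32.18]
[ 0.4868 -0.2038  0.2061] gap 0.0005 zc 28.07936100351005 e1,e2 0.8996415539242264 -2.1266170126829524
spent 1.1 0; flux 2.2 0; cup 2.0 0; dish 1.9 0; tongs 2.4 0; mould 5.0 33; blue1 1.9 0; blue2 1.5 0; 
button cen [111. 189.] 55
before [111.         189.17307692] 52
t 40.07 q [-0.615  0.455  0.514  1.632  0.    -0.685] pos [ 0.4952 -0.3499  0.324 ] F [ 0.3  0.6 -1.1] M [-0.01 -0.03  0.02] w 0.0002 jaw 94.0 tilt 0.12
zc 108.4 e1,e2 mm [ -60.4 -149.4] F along n,e1,e2 [-0.8  0.8  0.6]
```

```bash
python3 -c "
from workcell import bot
print(bot.job_done())"
```

```text
the job is handed in; nothing more can be done
None
```

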